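# Sort otoscope handles by weight and lock the loaded ones in the clamp rack

### The arm

A 6-joint arm with a two-finger parallel gripper is mounted at the origin on the work surface. World frame = base frame: x ahead of the robot, y to its left, z up, the work surface at z = 0. Lengths are in m, angles in rad, forces in N, time in s.
With the tool pointing down it reaches from about 0.35 to 0.95 m from the base axis. Payload 17.4 kg.
Tool frame: the origin (TCP) lies between the finger pads; the fingertips stand 25 mm ahead of it and the grasp point (between the pads) lies 6 mm ahead of it; y points along the fingers, z is the direction in which the jaws open and shut, and the axes are right-handed (so a half turn about y gives the same grasp; the last joint's range is limited). The gripper opens to 93 mm and grips with 3 to 60 N. Pads are 15 mm wide; open, the fingers measure 128 mm over their backs; the gripper's body (75 mm by 188 mm) begins 65 mm behind the grasp point.
Start: joints at [1.239, 0.116, 1.442, -0, 1.584, -0.038], TCP at [0.195, 0.646, 0.244] pointing down, gripper open.
Joint ranges: [-2.83, 2.83], [-0.83, 2.19], [0.07, 2.5], [-1.14, 4.28], [0.01, 3], [-2.97, 2.97]. Speed limits (rad/s): [1.89, 1.89, 2.22, 3.14, 3.14, 3.14].

### API

Orientations are given as a rotation vector (axis times angle).
In Python, from station import bot gives the robot as it stands.
- The arm moves only by the tool servo_tool, never from a script. Its argument "rows" is a list of rows, each a list of 2 entries, a list of its own where there are three numbers: the shift along the tool's x, y, z in mm, then the turn, a rotation vector about the tool's x, y, z in degrees. In form: [[[tx, ty, tz], [rx, ry, rz]], ...]. A call has 1 to 20 rows; each row shifts and turns the commanded pose from where the row before left it, along the tool's axes as they then stand; what a row does not reach is not made up. A row lasts 1/12 s, in which the tool goes at most 41.7 mm and 7.16 degrees, less where a joint would pass 70% of its speed; a pose out of reach is approached as far as the arm can. A call with a gripper value outside its range is refused whole. "fingers" is the finger opening in mm, from 0 to 93, set as the call begins (left out, the last holds). The fingers move at their own pace and stop on an object; the grip force is fixed at half the most. Time passes only in rows, so rows that do not move let the fingers close. It gives the time, the measured TCP pose, the force and the opening at its end, in the units of the state.
- bot.state(): the state, without advancing time (a new reading comes with each control period).
- bot.read_camera(name): name is "scene" or "top" or "wrist"; returns the picture (400x640x3 uint8, blue, green, red); there is no depth.
- bot.camera_params(name): a dict with "camera_matrix" (3x3 intrinsics, pixels), "R" (3x3) and "t" (3): a world point X has camera coordinates R X + t; the wrist camera has in their place "hand_eye" (4x4, takes a point from camera to tool coordinates, whose origin is the TCP and whose axes are the tool frame's). Camera axes: x right, y down, z forward; pixel columns grow to the right and rows downward; lengths in m; the calibration is good to about 2 mm. A picture is of the moment at which its call begins: read the wrist's pose just before it. camera_params takes no time and is no camera call.
- bot.hand_in(): hands the job in, once; it reports no verdict.
The state is a dict: "time": time; "q": joint angles; "joint_vel": joint speeds; "joint_efforts": joint torques, N m; "eef_pos": TCP position; "tcp_rot": TCP orientation; "contact_force": force on the tool from outside, world axes, zero at the start; "wrist_torque": the same for the moment, N m; "finger_gap": finger opening in m.
Only numpy, scipy, OpenCV 4.12 (cv2) and the standard library are available. Lean on these libraries where they do the work, as an engineer would, in place of code of your own. Each camera call takes 0.05 s, during which the arm holds its last target. There are 200 camera calls.

### The job

Swing the keeper bar of the aluminium clamp rack fully out, clear of the tray, then lift each black otoscope handle to feel whether it is loaded with cells (heavy) or an empty shell (light); lay the loaded ones flat, side by side across the rack (parallel to its short 190 mm side), and the empty ones flat in the grey refill bin. When all are sorted, swing the keeper bar fully back in over the rack, then turn the knurled thumbscrew over its pivot clockwise until it seats: stop as soon as you clearly feel the resistance rise, and do not overtighten it. Leave the jar, the cup of specula and the nasal speculum alone.

Things in the scene. Friction and masses are not known exactly. Their poses are not given: they have to be found in the camera images.
- handle_a: otoscope battery handle: black rounded-square bar 30 mm wide and high, 150 mm long with its steel neck (+x end, 25 mm diameter) and round cap; origin at its centre, x along it. All look alike; any may be loaded (about 340 g) or an empty shell (about 110 g), give or take 15 %. Four to six are present, at most three of each kind; an absent one has no pose
- handle_b: otoscope battery handle: black rounded-square bar 30 mm wide and high, 150 mm long with its steel neck (+x end, 25 mm diameter) and round cap; origin at its centre, x along it. All look alike; any may be loaded (about 340 g) or an empty shell (about 110 g), give or take 15 %. Four to six are present, at most three of each kind; an absent one has no pose
- handle_c: otoscope battery handle: black rounded-square bar 30 mm wide and high, 150 mm long with its steel neck (+x end, 25 mm diameter) and round cap; origin at its centre, x along it. All look alike; any may be loaded (about 340 g) or an empty shell (about 110 g), give or take 15 %. Four to six are present, at most three of each kind; an absent one has no pose
- handle_d: otoscope battery handle: black rounded-square bar 30 mm wide and high, 150 mm long with its steel neck (+x end, 25 mm diameter) and round cap; origin at its centre, x along it. All look alike; any may be loaded (about 340 g) or an empty shell (about 110 g), give or take 15 %. Four to six are present, at most three of each kind; an absent one has no pose
- handle_e: otoscope battery handle: black rounded-square bar 30 mm wide and high, 150 mm long with its steel neck (+x end, 25 mm diameter) and round cap; origin at its centre, x along it. All look alike; any may be loaded (about 340 g) or an empty shell (about 110 g), give or take 15 %. Four to six are present, at most three of each kind; an absent one has no pose
- handle_f: otoscope battery handle: black rounded-square bar 30 mm wide and high, 150 mm long with its steel neck (+x end, 25 mm diameter) and round cap; origin at its centre, x along it. All look alike; any may be loaded (about 340 g) or an empty shell (about 110 g), give or take 15 %. Four to six are present, at most three of each kind; an absent one has no pose
- rack: fixed aluminium tray 220 mm (its x) by 190 mm (its y), walls 5 mm thick, 30 mm high, floor 5 mm thick; origin under its centre on the work surface. Holds three handles lying along its y, at x about -60, 0, +60 mm. A pivot post outside its -x side, at x = -140 mm, y = 0, carries the keeper bar and, on top, the thumbscrew
- rack_floor (a point): centre of the rack tray's inner floor, 5 mm above the work surface; axes as the rack's
- keeper (a joint): keeper bar angle, rad, about the upright pivot; starts near 1.4. 0, its other stop: swung out, pointing 1.4 rad counter-clockwise (from above) of the rack's +x; grows clockwise to 1.4, its stop, where it points along rack +x over the handles' middles. Steel bar 225 mm long, 22 mm wide, underside 44 and top 50 mm up, clear of lying handles; stays where left, needs about 1.5 N at its pin
- keeper_pin (a point): top of the keeper bar's upright round black pin, 16 mm diameter, standing 36 mm above the bar, 100 mm from the pivot; this point is 86 mm above the work surface
- thumbscrew (a joint): screw angle, rad, growing clockwise from above (tightening); starts between 0 and 1. Turns easily (0.08 N m) up to 4.0, where it seats; from there resistance rises about 2 N m per rad. Seat it by turning past 4.06; beyond 4.5 (about 1.1 N m) is overtightened. Let go, it springs back to about 4.04 and stays. Its height does not change
- screw_top (a point): centre of the top face of the thumbscrew's steel knurled head, 44 mm diameter, 30 mm high, upright axis; top 86 mm and underside 56 mm above the work surface, over the keeper bar's pivot
- bin: fixed grey plastic refill bin: open tray 220 mm (its x) by 190 mm (its y), walls 5 mm thick and 30 mm high, floor 5 mm; origin under its centre on the work surface. It holds three handles lying along its y, at x about -60, 0, +60 mm
- bin_floor (a point): centre of the bin's inner floor, 5 mm above the work surface; axes as the bin's
- tip_jar: green glass tip jar with steel cap, 64 mm diameter, 90 mm high, on a 30 mm high aluminium ledge beyond the handles; leave alone; origin under its centre
- specula_cup: clear cup of white specula, 72 mm diameter, 85 mm high, on the ledge; leave alone; origin under its centre
- nasal_speculum: steel nasal speculum, 130 mm long, lying on the ledge; leave alone; origin beside its middle, at its underside
Not all that is in view belongs to the job. Leave any pink or red look-alike of the handle_e alone. Leave any green or purple look-alike of the handle_d alone.

How it is judged:
On the way, in this order (a step that is already met when the one before it is completed fails the run):
1. the keeper bar is swung out (value of joint keeper below 0.2 rad), for 0.2 s.
2. every loaded handle lies flat across the rack and every empty one flat in the bin, let go of (x of handle_a in the frame of rack_floor between -0.1 and 0.1 m and y of handle_a in the frame of rack_floor between -0.05 and 0.05 m and z of handle_a in the frame of rack_floor between 0.005 and 0.024 m and angle between the x axis of each of handle_a, handle_c, handle_e and the y axis of rack_floor, either way round below 0.5 rad and linear speed of each of handle_a, handle_b, handle_c, handle_d, handle_e, handle_f below 0.05 m/s and contact force between the fingers and handle_a below 0.2 N and x of handle_b in the frame of bin_floor between -0.1 and 0.1 m and y of handle_b in the frame of bin_floor between -0.08 and 0.08 m and z of handle_b in the frame of bin_floor between 0.005 and 0.024 m and contact force between the fingers and handle_b below 0.2 N and x of handle_c in the frame of rack_floor between -0.1 and 0.1 m and y of handle_c in the frame of rack_floor between -0.05 and 0.05 m and z of handle_c in the frame of rack_floor between 0.005 and 0.024 m and contact force between the fingers and handle_c below 0.2 N and x of handle_d in the frame of bin_floor between -0.1 and 0.1 m and y of handle_d in the frame of bin_floor between -0.08 and 0.08 m and z of handle_d in the frame of bin_floor between 0.005 and 0.024 m and contact force between the fingers and handle_d below 0.2 N and x of handle_e in the frame of rack_floor between -0.1 and 0.1 m and y of handle_e in the frame of rack_floor between -0.05 and 0.05 m and z of handle_e in the frame of rack_floor between 0.005 and 0.024 m and contact force between the fingers and handle_e below 0.2 N and x of handle_f in the frame of bin_floor between -0.1 and 0.1 m and y of handle_f in the frame of bin_floor between -0.08 and 0.08 m and z of handle_f in the frame of bin_floor between 0.005 and 0.024 m and contact force between the fingers and handle_f below 0.2 N), for 0.2 s.
3. the keeper bar is swung in over the rack (value of joint keeper above 1.3 rad), for 0.2 s.
4. the thumbscrew is turned until it seats and its resistance is felt (value of joint thumbscrew above 4.06 rad), for 0.1 s.
At the end, for the whole second after the job is handed in: Loaded handles lie flat across the rack (within 0.5 rad of its short side), empty ones flat in the bin, centres 5 to 24 mm above the tray floors, at rest and let go of; the keeper bar is within 0.1 rad of its inner stop; the thumbscrew, once seated, is left above 3.95 (all of step 2 and value of joint keeper above 1.3 rad and value of joint thumbscrew above 3.95 rad); the robot touches nothing.
It fails at once if the thumbscrew is overtightened (beyond 4.5 rad, about 1.1 N m) (value of joint thumbscrew above 4.5 rad).
It fails at once if the tip jar is moved by more than 30 mm (distance of tip_jar from where it was at the start of the episode above 0.03 m).
It fails at once if the specula cup is moved by more than 30 mm (distance of specula_cup from where it was at the start of the episode above 0.03 m).
It fails at once if the nasal speculum is moved by more than 30 mm (distance of nasal_speculum from where it was at the start of the episode above 0.03 m).
Of handle_a, handle_b, handle_c, handle_d, handle_e, handle_f only 4 to 6 are there at a start; the rules pass over those that are not, and their reading is None.
At some moment in a run one of handle_a, handle_b, handle_c, handle_d, handle_e, handle_f may be knocked a few centimetres aside while the robot is not near it.
Once in a run the grip may slacken for a moment while it holds something.
It also fails if it takes over 210 s, if anything falls off the work surface, if the arm or the gripper's body presses on something with over 40 N, if the wrist force passes 120 N, or if a joint passes its speed limit or range.

## Working session

There is one attempt and no reset: what is moved stays moved. The work goes in short steps, Python scripts to look and compute and a tool call to move; the robot and the scene stay as the last step left them, time stands still between calls to the robot, and variables do not carry over. Pictures are saved under pics/ and viewed, on a budget of 14 in all, crops included, one or two more only if the job needs it, and the job is handed in when it is done.

Besides the shell and the picture viewer there is one more tool, called after "Emit:" by a JSON object that holds its "fn" and its "kwargs". servo_tool: Moves the arm, as the interface text tells. Its arguments: {"type":"object","properties":{"rows":{"type":"array"},"fingers":{"type":"number"}},"required":["rows"]}

```bash
mkdir -p pics; ls
python3 - <<'E'
from station import bot
import cv2,numpy as np
s=bot.state();print({k:np.round(v,3) for k,v in s.items()})
for n in("top","scene"):
    cv2.imwrite(f"pics/{n}0.png",bot.read_camera(n))
for n in("top","scene","wrist"): print(n,bot.camera_params(n))
E
```

```text
pics
{'time': np.float64(0.0), 'q': array([ 1.239,  0.116,  1.442,  0.   ,  1.584, -0.038]), 'joint_vel': array([ 0.001,  0.   ,  0.   ,  0.001, -0.001, -0.001]), 'joint_efforts': array([ 2.0000e-03, -7.2126e+01, -6.2262e+01,  7.8000e-02,  2.4000e-02,
       -0.0000e+00]), 'eef_pos': array([0.195, 0.646, 0.243]), 'tcp_rot': array([-1.56 ,  0.231, -0.23 ]), 'contact_force': array([-0.114,  0.367,  0.318]), 'wrist_torque': array([ 0.028, -0.053,  0.004]), 'finger_gap': np.float64(0.093)}
top {'camera_matrix': array([[383.77904891,   0.        , 316.86384132],
       [  0.        , 383.77904891, 191.36713113],
       [  0.        ,   0.        ,   1.        ]]), 'R': array([[-2.33407680e-03, -9.99788769e-01,  2.04198181e-02],
       [-9.89516446e-01, -6.39533619e-04, -1.44418814e-01],
       [ 1.44401367e-01, -2.05428305e-02, -9.89305937e-01]]), 't': array([-0.00096908,  0.52479367,  0.92664089])}
scene {'camera_matrix': array([[412.38048631,   0.        , 317.70113295],
       [  0.        , 412.38048631, 193.52793522],
       [  0.        ,   0.        ,   1.        ]]), 'R': array([[-0.69259131,  0.7212531 ,  0.0105471 ],
       [ 0.59934508,  0.58354083, -0.54796494],
       [-0.40137608, -0.3731944 , -0.83643481]]), 't': array([ 0.36281946, -0.27980504,  1.3290865 ])}
wrist {'camera_matrix': array([[356.81247561,   0.        , 318.66155789],
       [  0.        , 356.81247561, 197.18325273],
       [  0.        ,   0.        ,   1.        ]]), 'hand_eye': array([[ 2.80408754e-04,  9.65300806e-01,  2.61140338e-01,
        -6.98748507e-02],
       [-5.28782990e-04, -2.61140169e-01,  9.65300747e-01,
        -1.41339098e-01],
       [ 9.99999821e-01, -4.08765349e-04,  4.37208657e-04,
         1.02975153e-03],
       [ 0.00000000e+00,  0.00000000e+00,  0.00000000e+00,
         1.00000000e+00]])}
```

View pics/top0.png

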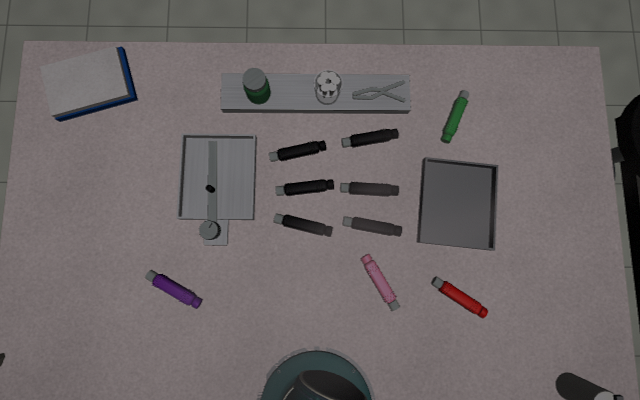

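View pics/scene0.png

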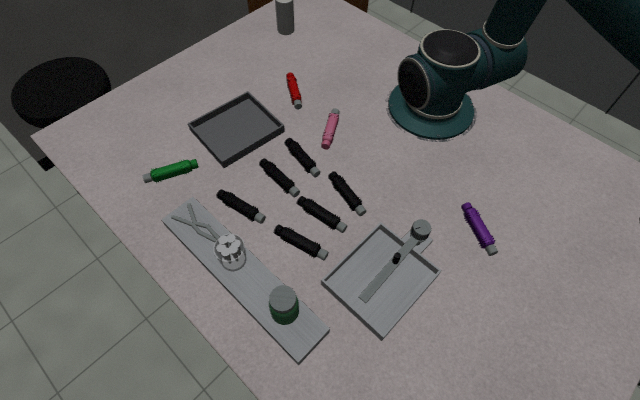

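```bash
cat > h.py <<'E'
from station import bot
import cv2,numpy as np
from scipy.spatial.transform import Rotation as Ro
def params(n,s=None):
    p=bot.camera_params(n);K=p['camera_matrix']
    if n!='wrist': return K,p['R'],p['t']
    H=p['hand_eye'];Rt=Ro.from_rotvec(s['tcp_rot']).as_matrix()
    Rwc=Rt@H[:3,:3];c=Rt@H[:3,3]+s['eef_pos'];return K,Rwc.T,-Rwc.T@c
def ray(cam,uv,z):
    K,R,t=cam;uv=np.atleast_2d(uv).astype(float)
    d=(np.c_[uv,np.ones(len(uv))]@np.linalg.inv(K).T)@R;c=-R.T@t
    return c+d*((z-c[2])/d[:,2])[:,None]
def proj(cam,X):
    K,R,t=cam;x=(np.atleast_2d(X)@R.T+t)@K.T;return x[:,:2]/x[:,2:]
def seg(img,cam,bbox,zc=.012,amin=300):
    """dark or grey handle blobs: centre, yaw, length, width (world, plane zc)"""
    x0,y0,x1,y1=bbox;c=img[y0:y1,x0:x1].astype(int)
    med=np.median(c.reshape(-1,3),axis=0)
    m=(np.abs(c-med).sum(2)>60).astype(np.uint8)
    m=cv2.morphologyEx(m,cv2.MORPH_OPEN,np.ones((3,3),np.uint8))
    out=[]
    for k in cv2.findContours(m,cv2.RETR_EXTERNAL,cv2.CHAIN_APPROX_NONE)[0]:
        if cv2.contourArea(k)<amin: continue
        P=ray(cam,k[:,0]+[x0,y0],zc)[:,:2]
        r=cv2.minAreaRect((P*1000).astype(np.float32));b=cv2.boxPoints(r)
        e=b[1]-b[0];f=b[2]-b[1];L=e if np.hypot(*e)>np.hypot(*f) else f
        out.append((np.round(r[0]),round(np.degrees(np.arctan2(L[1],L[0]))%180),np.round(r[1])))
    return out
def state(n=6):
    S=[]
    for _ in range(n): S.append(bot.state());bot.read_camera('top') if n>1 else 0
    return S[-1],np.mean([s['contact_force'] for s in S],0)
def plan(x,y,z,yaw,n=None):
    """tool x axis along yaw (deg, mod 180), straight down; prints turn then shift in tool axes (mm,deg)"""
    s=bot.state();R0=Ro.from_rotvec(s['tcp_rot']).as_matrix();best=None
    for k in (-1,0,1):
        a=np.radians(yaw+180*k);X=np.array([np.cos(a),np.sin(a),0]);Y=np.array([0,0,-1.])
        R1=np.c_[X,Y,np.cross(X,Y)];rv=np.degrees(Ro.from_matrix(R0.T@R1).as_rotvec())
        if best is None or np.linalg.norm(rv)<np.linalg.norm(best[0])-1e-6: best=(rv,R1)
    d=best[1].T@((np.array([x,y,z])-s['eef_pos']*1000))
    print('pos',np.round(s['eef_pos']*1000,1),'gap',round(s['finger_gap']*1000),'q6',round(s['q'][5],2),'yaw',round(np.degrees(np.arctan2(R0[1,0],R0[0,0]))),'turn',np.round(best[0],1),'shift',np.round(d,1))
E
python3 - <<'E'
from h import *
im=cv2.imread('pics/top0.png');cam=params('top')
for o in seg(im,cam,(262,118,412,242)): print(*o)
names={'screw':((209,229),.086),'pin':((210,188),.086),'jar':((256,75),.12),'cup':((328,77),.115),'ledge_near':((315,113),.03)}
for k,(p,z) in names.items(): print(k,np.round(ray(cam,p,z)[0]*1000))
print('rack',np.round(ray(cam,[(180,136),(256,136),(255,219),(179,219)],.03)*1000).tolist())
print('bin',np.round(ray(cam,[(423,158),(497,166),(495,249),(417,242)],.03)*1000).tolist())
plan(600,300,300,90)
E
```

```text
[ 440. -142.] 79 [153.  33.]
[444.  34.] 76 [152.  33.]
[ 536. -137.] 87 [152.  34.]
[539.  30.] 97 [ 34. 150.]
[636.  48.] 102 [ 36. 150.]
[ 672. -142.] 101 [ 36. 156.]
screw [429. 252.  86.]
pin [526. 254.  86.]
jar [795. 146. 120.]
cup [793. -27. 115.]
ledge_near [733.   3.  30.]
rack [[670.0, 350.0, 30.0], [670.0, 155.0, 30.0], [456.0, 153.0, 30.0], [456.0, 342.0, 30.0]]
bin [[613.0, -276.0, 30.0], [593.0, -468.0, 30.0], [380.0, -447.0, 30.0], [398.0, -252.0, 30.0]]
pos [195.5 645.9 243. ] gap 93 q6 -0.04 yaw -17 turn [ 0.1 73.2  0. ] shift [345.9 -57.  404.5]
```

Candidates from the top view: six black handles at px (298,151), (371,138), (305,187), (370,188), (304,225) and (373,226). The look-alikes to leave are green (455,117), purple (174,289), pink (380,282) and red (460,297). The keeper pin is at (210,188) and the thumbscrew at (209,230). The pin comes first.

```bash
python3 -c "
from h import *
plan(527,254,243,1)"
```

```text
pos [195.5 645.9 243. ] gap 93 q6 -0.04 yaw -17 turn [  0.1 -17.8  -0. ] shift [ 324.7   -0.  -397.6]
```

Emit:
{"fn": "servo_tool", "kwargs": {"rows": [[[0,0,0],[0,-6,0]],[[0,0,0],[0,-6,0]],[[0,0,0],[0,-5.8,0]],[[23.2,0,-28.4],[0,0,0]],[[23.2,0,-28.4],[0,0,0]],[[23.2,0,-28.4],[0,0,0]],[[23.2,0,-28.4],[0,0,0]],[[23.2,0,-28.4],[0,0,0]],[[23.2,0,-28.4],[0,0,0]],[[23.2,0,-28.4],[0,0,0]],[[23.2,0,-28.4],[0,0,0]],[[23.2,0,-28.4],[0,0,0]],[[23.2,0,-28.4],[0,0,0]],[[23.2,0,-28.4],[0,0,0]],[[23.2,0,-28.4],[0,0,0]],[[23.2,0,-28.4],[0,0,0]],[[23.2,0,-28.4],[0,0,0]],[[0,0,0],[0,0,0]],[[0,0,0],[0,0,0]],[[0,0,0],[0,0,0]]], "fingers": 34}}

```text
time: 1.77
eef_pos: [0.5267, 0.2541, 0.2433]
tcp_rot: [-1.571, -0.012, 0.013]
contact_force: [-1.0, 0.2, -0.0]
finger_gap: 0.0341
```

```bash
python3 -c "
from h import *
s=bot.state();im=bot.read_camera('wrist');cv2.imwrite('pics/w1.png',im)
c=params('wrist',s);print(np.round(proj(c,[[.529,.253,.086],[.429,.252,.086]])))
plan(527,254,243,1)"
```

```text
[[317. 187.]
 [318.  64.]]
pos [526.4 254.6 243.5] gap 34 q6 -1.18 yaw 1 turn [-0. -0. -0.] shift [ 0.5  0.5 -0.6]
```

View pics/w1.png

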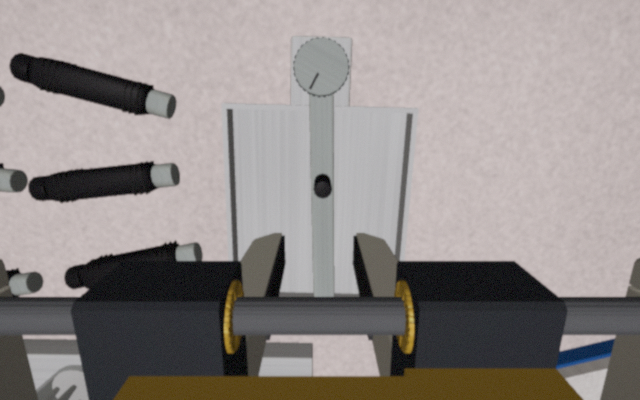

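The wrist view shows the pin top at px (323,182) and the screw head centred at (321,67), with its mark at (314,80). No look-alike is nearby.

```bash
python3 -c "
from h import *
s=bot.state();c=params('wrist',s)
print(np.round(ray(c,[(323,182),(321.5,67)],.086)*1000,1))
print('rack near corners',np.round(ray(c,[(225,106),(416,108)],.03)*1000,1))
plan(529,256,85,1)"
```

```text
[[524.  258.6  86. ]
 [431.1 255.6  86. ]]
rack near corners [[463.2 163.6  30. ]
 [462.  347.8  30. ]]
pos [526.4 254.6 243.5] gap 34 q6 -1.18 yaw 1 turn [-0. -0. -0.] shift [  2.6 158.5   1.4]
```

Emit:
{"fn": "servo_tool", "kwargs": {"rows": [[[2,26.4,2.4],[0,0,0]],[[0,26.4,0],[0,0,0]],[[0,26.4,0],[0,0,0]],[[0,26.4,0],[0,0,0]],[[0,26.4,0],[0,0,0]],[[0,26.4,0],[0,0,0]],[[0,0,0],[0,0,0]],[[0,0,0],[0,0,0]]]}}

```text
time: 2.48
eef_pos: [0.5279, 0.2571, 0.0848]
tcp_rot: [-1.572, -0.013, 0.016]
contact_force: [0.5, 0.1, 0.9]
finger_gap: 0.034
```

Emit:
{"fn": "servo_tool", "kwargs": {"rows": [[[0,0,0],[0,0,0]],[[0,0,0],[0,0,0]],[[0,0,0],[0,0,0]],[[0,0,0],[0,0,0]]], "fingers": 22}}

```text
time: 2.82
eef_pos: [0.5293, 0.2567, 0.0865]
tcp_rot: [-1.57, -0.015, 0.012]
contact_force: [0.2, -0.5, 0.0]
finger_gap: 0.0222
```

Emit:
{"fn": "servo_tool", "kwargs": {"rows": [[[-0.4,0,8.7],[0,-5,0]],[[-0.4,0,8.7],[0,-5,0]],[[-0.4,0,8.7],[0,-5,0]],[[-0.4,0,8.7],[0,-5,0]],[[0,0,0],[0,0,0]]]}}

```text
time: 3.23
eef_pos: [0.5221, 0.2914, 0.0859]
tcp_rot: [-1.551, -0.292, 0.29]
contact_force: [0.6, 0.5, -0.2]
finger_gap: 0.0218
```

Emit:
{"fn": "servo_tool", "kwargs": {"rows": [[[-0.4,0,8.7],[0,-5,0]],[[-0.4,0,8.7],[0,-5,0]],[[-0.4,0,8.7],[0,-5,0]],[[-0.4,0,8.7],[0,-5,0]],[[-0.4,0,8.7],[0,-5,0]],[[-0.4,0,8.7],[0,-5,0]],[[-0.4,0,8.7],[0,-5,0]],[[-0.4,0,8.7],[0,-5,0]],[[-0.4,0,8.7],[0,-5,0]],[[-0.4,0,8.7],[0,-5,0]],[[-0.4,0,8.7],[0,-5,0]],[[-0.4,0,8.7],[0,-5,0]],[[0,0,3],[0,0,0]],[[0,0,0],[0,0,0]],[[0,0,0],[0,0,0]],[[0,0,0],[0,0,0]]]}}

```text
time: 4.57
eef_pos: [0.4429, 0.3536, 0.0859]
tcp_rot: [-1.283, -1.091, 1.086]
contact_force: [10.8, 3.7, -3.7]
finger_gap: 0.0223
```

Emit:
{"fn": "servo_tool", "kwargs": {"rows": [[[0,0,-3],[0,0,0]],[[0,0,0],[0,0,0]]], "fingers": 36}}

```text
time: 4.73
eef_pos: [0.4451, 0.3528, 0.0855]
tcp_rot: [-1.281, -1.09, 1.089]
contact_force: [1.4, 0.1, 0.2]
finger_gap: 0.0317
```

Emit:
{"fn": "servo_tool", "kwargs": {"rows": [[[0,-30,0],[0,0,0]],[[0,-30,0],[0,0,0]],[[0,-30,0],[0,0,0]],[[0,-30,0],[0,0,0]],[[0,0,0],[0,0,0]]], "fingers": 60}}

```text
time: 5.15
eef_pos: [0.4458, 0.3539, 0.2118]
tcp_rot: [-1.281, -1.097, 1.084]
contact_force: [-0.2, 1.4, 1.3]
finger_gap: 0.0593
```

```bash
python3 -c "
from h import *
s=bot.state();im=bot.read_camera('top');cv2.imwrite('pics/t1.png',im);cv2.imwrite('pics/w2.png',bot.read_camera('wrist'))
for o in seg(im,params('top'),(262,118,412,242)): print(*o)
plan(444,34,200,76);plan(444,34,200,256)"
```

```text
[ 440. -142.] 79 [153.  33.]
[444.  34.] 76 [152.  33.]
[ 536. -137.] 87 [152.  34.]
[539.  30.] 97 [ 34. 151.]
[636.  49.] 103 [ 36. 151.]
[ 672. -142.] 101 [ 36. 156.]
pos [444.9 353.2 206.5] gap 60 q6 -2.36 yaw 81 turn [0.1 4.9 0.1] shift [-309.9    6.5  -76.4]
pos [444.9 353.2 206.5] gap 60 q6 -2.36 yaw 81 turn [0.1 4.9 0.1] shift [-309.9    6.5  -76.4]
```

View pics/t1.png

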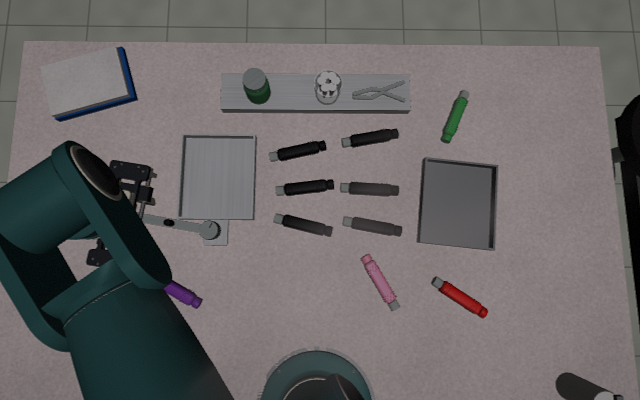

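Keeper is out: bar from px (140,217) to (210,230), clear of the rack. Now I'll unwind the wrist and go to handle 1 at (444,34).

Emit:
{"fn": "servo_tool", "kwargs": {"rows": [[[0,0,0],[0,6.85,0]],[[0,0,0],[0,6.85,0]],[[0,0,0],[0,6.85,0]],[[0,0,0],[0,6.85,0]],[[0,0,0],[0,6.85,0]],[[0,0,0],[0,6.85,0]],[[0,0,0],[0,6.85,0]],[[0,0,0],[0,6.85,0]],[[0,0,0],[0,6.85,0]],[[0,0,0],[0,6.85,0]],[[0,0,0],[0,6.85,0]],[[0,0,0],[0,6.85,0]],[[0,0,0],[0,6.85,0]],[[0,0,0],[0,6.85,0]],[[0,0,0],[0,6.85,0]],[[0,0,0],[0,6.85,0]],[[0,0,0],[0,6.85,0]],[[0,0,0],[0,6.85,0]],[[0,0,0],[0,6.85,0]],[[0,0,0],[0,6.85,0]]]}}

```text
time: 6.92
eef_pos: [0.4442, 0.3527, 0.2036]
tcp_rot: [-1.433, 0.769, -0.768]
contact_force: [0.5, 0.1, 0.2]
finger_gap: 0.0602
```

Emit:
{"fn": "servo_tool", "kwargs": {"rows": [[[0,0,0],[0,6.85,0]],[[0,0,0],[0,6.85,0]],[[0,0,0],[0,6.85,0]],[[0,0,0],[0,6.85,0]],[[0,0,0],[0,6.85,0]],[[0,0,0],[0,6.85,0]],[[0,0,0],[0,6.85,0]],[[31,0,7.6],[0,0,0]],[[31,0,7.6],[0,0,0]],[[31,0,7.6],[0,0,0]],[[31,0,7.6],[0,0,0]],[[31,0,7.6],[0,0,0]],[[31,0,7.6],[0,0,0]],[[31,0,7.6],[0,0,0]],[[31,0,7.6],[0,0,0]],[[31,0,7.6],[0,0,0]],[[31,0,7.6],[0,0,0]],[[0,0,0],[0,0,0]],[[0,0,0],[0,0,0]],[[0,0,0],[0,0,0]]]}}

```text
time: 8.58
eef_pos: [0.4431, 0.0342, 0.2044]
tcp_rot: [-1.084, 1.389, -1.387]
contact_force: [0.6, 0.4, 0.1]
finger_gap: 0.06
```

```bash
python3 -c "
from h import *
plan(444,34,30,76);s=bot.state();cv2.imwrite('pics/w3.png',bot.read_camera('wrist'))
print(state()[1])
print(proj(params('wrist',s),[[.444,.034,.02]]))"
```

```text
pos [443.1  34.2 204.4] gap 60 q6 0.26 yaw -104 turn [ 0.1 -0.1  0. ] shift [ -0.  174.4   0.9]
[ 0.18794224 -0.10515418  0.32025754]
[[317.14752094 182.02941601]]
```

View pics/w3.png

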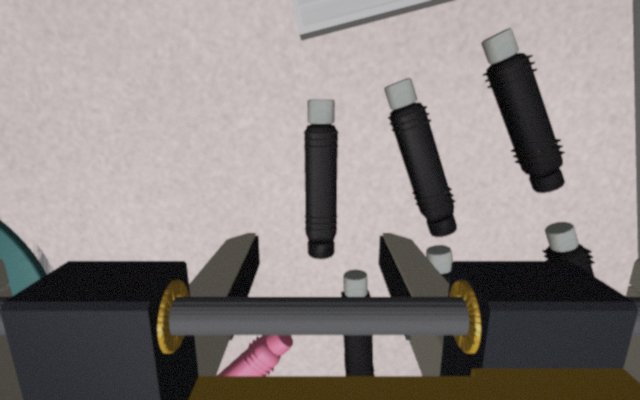

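The black handle lies at px (321,100–257), centred at (321,178) between the jaws and aligned. Grasping it.

Emit:
{"fn": "servo_tool", "kwargs": {"rows": [[[0,29,0],[0,0,0]],[[0,29,0],[0,0,0]],[[0,29,0],[0,0,0]],[[0,29,0],[0,0,0]],[[0,29,0],[0,0,0]],[[0,29,0],[0,0,0]],[[0,0,0],[0,0,0]]]}}

```text
time: 9.52
eef_pos: [0.4418, 0.0342, 0.0271]
tcp_rot: [-1.087, 1.389, -1.385]
contact_force: [-0.3, -0.2, -0.8]
finger_gap: 0.06
```

Emit:
{"fn": "servo_tool", "kwargs": {"rows": [[[0,0,0],[0,0,0]],[[0,0,0],[0,0,0]],[[0,0,0],[0,0,0]],[[0,0,0],[0,0,0]],[[0,0,0],[0,0,0]],[[0,0,0],[0,0,0]]], "fingers": 10}}

```text
time: 10.02
eef_pos: [0.4437, 0.034, 0.032]
tcp_rot: [-1.083, 1.386, -1.387]
contact_force: [-0.1, 0.5, 4.9]
finger_gap: 0.0296
```

Emit:
{"fn": "servo_tool", "kwargs": {"rows": [[[0,-25,0],[0,0,0]],[[0,-25,0],[0,0,0]],[[0,-25,0],[0,0,0]],[[0,-25,0],[0,0,0]],[[0,0,0],[0,0,0]],[[0,0,0],[0,0,0]],[[0,0,0],[0,0,0]]]}}

```text
time: 10.6
eef_pos: [0.4431, 0.034, 0.1305]
tcp_rot: [-1.084, 1.387, -1.386]
contact_force: [-0.5, 0.5, -0.6]
finger_gap: 0.0299
```

```bash
python3 -c "
from h import *
print(state()[1]);plan(509,255,125,91);plan(437,-355,125,84)"
```

```text
[ 0.02659936  0.16113347 -1.03192874]
pos [443.1  34.  130.6] gap 30 q6 0.26 yaw -104 turn [  0.1 -15.    0. ] shift [-219.8    5.6   69.7]
pos [443.1  34.  130.6] gap 30 q6 0.26 yaw -104 turn [ 0.1 -8.   0. ] shift [387.5   5.6  34.5]
```

Handle 1 pulls about 1.1–1.3 N, so it is empty. To bin slot −60.

Emit:
{"fn": "servo_tool", "kwargs": {"rows": [[[0,0,0],[0,-4,0]],[[0,0,0],[0,-4,0]],[[29.8,0,2.65],[0,0,0]],[[29.8,0,2.65],[0,0,0]],[[29.8,0,2.65],[0,0,0]],[[29.8,0,2.65],[0,0,0]],[[29.8,0,2.65],[0,0,0]],[[29.8,0,2.65],[0,0,0]],[[29.8,0,2.65],[0,0,0]],[[29.8,0,2.65],[0,0,0]],[[29.8,0,2.65],[0,0,0]],[[29.8,0,2.65],[0,0,0]],[[29.8,0,2.65],[0,0,0]],[[29.8,0,2.65],[0,0,0]],[[29.8,0,2.65],[0,0,0]],[[0,0,0],[0,0,0]],[[0,0,0],[0,0,0]]]}}

```text
time: 12.32
eef_pos: [0.4368, -0.3558, 0.1305]
tcp_rot: [-1.157, 1.288, -1.286]
contact_force: [-0.5, 0.6, -1.6]
finger_gap: 0.0295
```

```bash
python3 -c "
from h import *
plan(437,-355,37,84);s=bot.state();im=bot.read_camera('wrist');cv2.imwrite('pics/w4.png',im)
im=bot.read_camera('top')
for o in seg(im,params('top'),(262,118,412,242)): print(*o)"
```

```text
pos [ 436.8 -355.8  130.5] gap 30 q6 -0.62 yaw -96 turn [ 0.1 -0.1 -0. ] shift [-0.8 93.5  0.1]
[ 440. -143.] 79 [154.  33.]
[ 536. -137.] 87 [152.  34.]
[539.  30.] 97 [ 34. 151.]
[636.  49.] 102 [ 36. 151.]
[ 672. -142.] 101 [ 36. 156.]
```

View pics/w4.png

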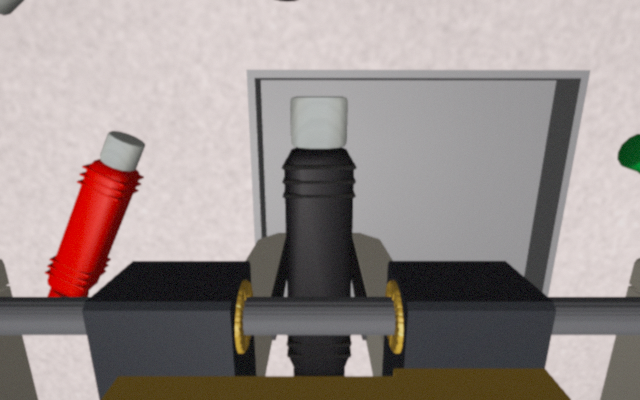

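The handle is held over the bin. The bin rim corners are at px (248,71) and (588,71), parallel to the handle, so I'll compute the clearance.

```bash
python3 -c "
from h import *
s=bot.state();c=params('wrist',s)
P=ray(c,[(248,71),(588,71)],.03)*1000;print(np.round(P,1));e=P[1]-P[0];e/=np.linalg.norm(e)
m=P.mean(0);n=np.array([e[1],-e[0],0]);print('yaw',np.degrees(np.arctan2(e[1],e[0])),'centre',m+95*n, m-95*n)"
```

```text
[[ 404.  -259.    30. ]
 [ 621.3 -281.8   30. ]]
yaw -5.998126828186906 centre [ 502.71482457 -364.89187691   30.        ] [ 522.56905494 -175.9320676    30.        ]
```

Emit:
{"fn": "servo_tool", "kwargs": {"rows": [[[1,23.3,4],[0,0,0]],[[0,23.3,0],[0,0,0]],[[0,23.3,0],[0,0,0]],[[0,23.3,0],[0,0,0]],[[0,0,0],[0,0,0]],[[0,0,0],[0,0,0]]]}}

```text
time: 12.92
eef_pos: [0.4411, -0.3551, 0.0376]
tcp_rot: [-1.159, 1.286, -1.284]
contact_force: [-0.1, 0.1, -1.1]
finger_gap: 0.0298
```

Emit:
{"fn": "servo_tool", "kwargs": {"rows": [[[0,0,0],[0,0,0]],[[0,0,0],[0,0,0]],[[0,0,0],[0,0,0]],[[0,0,0],[0,0,0]]], "fingers": 44}}

```text
time: 13.25
eef_pos: [0.4413, -0.3564, 0.0388]
tcp_rot: [-1.158, 1.285, -1.286]
contact_force: [-0.6, -0.2, 0.2]
finger_gap: 0.0437
```

Emit:
{"fn": "servo_tool", "kwargs": {"rows": [[[0,-23.3,0],[0,0,0]],[[0,-23.3,0],[0,0,0]],[[0,-23.3,0],[0,0,0]],[[0,-23.3,0],[0,0,0]],[[0,0,0],[0,0,0]],[[0,0,0],[0,0,0]]]}}

```text
time: 13.75
eef_pos: [0.4415, -0.3567, 0.1328]
tcp_rot: [-1.158, 1.283, -1.288]
contact_force: [-0.1, 1.1, -0.0]
finger_gap: 0.0438
```

```bash
python3 -c "
from h import *
print(state(3)[1]);plan(440,-143,30,79);plan(536,-137,30,87)
for o in seg(bot.read_camera('top'),params('top'),(262,118,412,242)): print(*o)"
```

```text
[-0.11996817  0.38330022 -0.436806  ]
pos [ 440.8 -356.   130.2] gap 44 q6 -0.62 yaw -96 turn [ 0.1  5.  -0. ] shift [-209.   100.2  -41.4]
pos [ 440.8 -356.   130.2] gap 44 q6 -0.62 yaw -96 turn [ 0.1 -3.  -0. ] shift [-223.7  100.2   83.6]
[ 440. -143.] 79 [154.  33.]
[ 538. -166.] 87 [156.  34.]
[539.  30.] 97 [ 34. 152.]
[636.  49.] 102 [ 36. 151.]
[ 672. -142.] 101 [ 36. 156.]
```

One handle was knocked, from (536,−137) to (538,−166). Now handle 2 at (440,−143).

Emit:
{"fn": "servo_tool", "kwargs": {"rows": [[[0,0,0],[0,5,0]],[[-29.9,0,-5.9],[0,0,0]],[[-29.9,0,-5.9],[0,0,0]],[[-29.9,0,-5.9],[0,0,0]],[[-29.9,0,-5.9],[0,0,0]],[[-29.9,0,-5.9],[0,0,0]],[[-29.9,0,-5.9],[0,0,0]],[[-29.9,0,-5.9],[0,0,0]],[[0,0,0],[0,0,0]],[[0,25,0],[0,0,0]],[[0,25,0],[0,0,0]],[[0,25,0],[0,0,0]],[[0,25,0],[0,0,0]],[[0,0,0],[0,0,0]],[[0,0,0],[0,0,0]]], "fingers": 60}}

```text
time: 15.2
eef_pos: [0.4397, -0.1429, 0.0302]
tcp_rot: [-1.114, 1.352, -1.347]
contact_force: [-0.2, -0.5, 1.1]
finger_gap: 0.0601
```

Emit:
{"fn": "servo_tool", "kwargs": {"rows": [[[0,0,0],[0,0,0]],[[0,0,0],[0,0,0]],[[0,0,0],[0,0,0]],[[0,0,0],[0,0,0]],[[0,0,0],[0,0,0]],[[0,0,0],[0,0,0]]], "fingers": 10}}

```text
time: 15.7
eef_pos: [0.4406, -0.1431, 0.0317]
tcp_rot: [-1.112, 1.348, -1.349]
contact_force: [-1.3, 0.3, 3.7]
finger_gap: 0.0299
```

Emit:
{"fn": "servo_tool", "kwargs": {"rows": [[[0,-25,0],[0,0,0]],[[0,-25,0],[0,0,0]],[[0,-25,0],[0,0,0]],[[0,-25,0],[0,0,0]],[[0,0,0],[0,0,0]],[[0,0,0],[0,0,0]],[[0,0,0],[0,0,0]]]}}

```text
time: 16.28
eef_pos: [0.44, -0.1428, 0.1298]
tcp_rot: [-1.113, 1.35, -1.348]
contact_force: [0.2, 0.3, -3.2]
finger_gap: 0.03
```

```bash
python3 -c "
from h import *
print(state()[1]);plan(509,254,37,91);plan(501,-363,37,84)"
```

```text
[-0.29001017  0.0377966  -3.35925123]
pos [ 440.2 -142.9  130.4] gap 30 q6 -0.18 yaw -101 turn [  0.1 -12.   -0. ] shift [-395.6   93.4   75.7]
pos [ 440.2 -142.9  130.4] gap 30 q6 -0.18 yaw -101 turn [ 0.1 -5.  -0. ] shift [212.5  93.4  83.5]
```

Handle 2 pulls about 3.4 N, so it is loaded. To rack slot −60.

Emit:
{"fn": "servo_tool", "kwargs": {"rows": [[[0,0,0],[0,-6,0]],[[0,0,0],[0,-6,0]],[[-30.4,0,5.8],[0,0,0]],[[-30.4,0,5.8],[0,0,0]],[[-30.4,0,5.8],[0,0,0]],[[-30.4,0,5.8],[0,0,0]],[[-30.4,0,5.8],[0,0,0]],[[-30.4,0,5.8],[0,0,0]],[[-30.4,0,5.8],[0,0,0]],[[-30.4,0,5.8],[0,0,0]],[[-30.4,0,5.8],[0,0,0]],[[-30.4,0,5.8],[0,0,0]],[[-30.4,0,5.8],[0,0,0]],[[-30.4,0,5.8],[0,0,0]],[[-30.4,0,5.8],[0,0,0]],[[0,0,0],[0,0,0]],[[0,0,0],[0,0,0]]]}}

```text
time: 18.0
eef_pos: [0.5086, 0.2546, 0.1304]
tcp_rot: [-1.22, 1.195, -1.194]
contact_force: [-0.3, -0.8, -3.5]
finger_gap: 0.0299
```

```bash
python3 -c "
from h import *
plan(509,254,37,91);cv2.imwrite('pics/w5.png',bot.read_camera('wrist'))"
```

```text
pos [508.6 254.6 130.4] gap 30 q6 0.4 yaw -89 turn [0.1 0.1 0. ] shift [ 0.6 93.4  0.4]
```

View pics/w5.png

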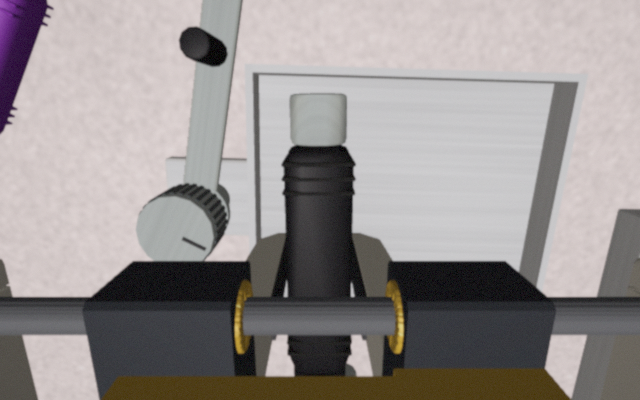

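The rack rim corners are at px (247,67) and (582,75), with the screw head at (180,227). The keeper bar is clear of the tray.

```bash
python3 -c "
from h import *
s=bot.state();c=params('wrist',s)
P=ray(c,[(247,67),(582,75)],.03)*1000;print(np.round(P,1));e=P[1]-P[0];e/=np.linalg.norm(e)
m=P.mean(0);n=np.array([e[1],-e[0],0]);print('yaw',np.degrees(np.arctan2(e[1],e[0])),'centre',m+95*n,'screw',ray(c,(180,227),.086)*1000)
print('pin',ray(c,(196,40),.086)*1000)"
```

```text
[[463.5 346.1  30. ]
 [678.7 345.3  30. ]]
yaw -0.22523123545268867 centre [570.74373433 250.72134776  30.        ] screw [[434.39182869 257.4822478   86.        ]]
pin [[449.97148423 353.28643509  86.        ]]
```

Emit:
{"fn": "servo_tool", "kwargs": {"rows": [[[1.5,23.3,1],[0,0,0]],[[0,23.3,0],[0,0,0]],[[0,23.3,0],[0,0,0]],[[0,23.3,0],[0,0,0]],[[0,0,0],[0,0,0]],[[0,0,0],[0,0,0]]]}}

```text
time: 18.55
eef_pos: [0.5095, 0.2508, 0.0373]
tcp_rot: [-1.219, 1.198, -1.197]
contact_force: [0.4, 0.0, -3.0]
finger_gap: 0.0299
```

Emit:
{"fn": "servo_tool", "kwargs": {"rows": [[[0,0,0],[0,0,0]],[[0,0,0],[0,0,0]],[[0,0,0],[0,0,0]],[[0,0,0],[0,0,0]]], "fingers": 44}}

```text
time: 18.88
eef_pos: [0.5102, 0.2521, 0.0389]
tcp_rot: [-1.216, 1.196, -1.196]
contact_force: [-0.4, -0.1, 0.2]
finger_gap: 0.0436
```

Emit:
{"fn": "servo_tool", "kwargs": {"rows": [[[0,-23.3,0],[0,0,0]],[[0,-23.3,0],[0,0,0]],[[0,-23.3,0],[0,0,0]],[[0,-23.3,0],[0,0,0]],[[0,0,0],[0,0,0]],[[0,0,0],[0,0,0]]]}}

```text
time: 19.38
eef_pos: [0.5104, 0.2523, 0.1328]
tcp_rot: [-1.215, 1.195, -1.196]
contact_force: [0.4, -1.0, -1.0]
finger_gap: 0.044
```

```bash
python3 -c "
from h import *
print(state(3)[1]);plan(539,30,30,97)
im=bot.read_camera('top');cv2.imwrite('pics/t2.png',im)
for o in seg(im,params('top'),(262,118,412,242)): print(*o)"
```

```text
[ 0.26990931 -0.50303522 -0.65397316]
pos [509.5 251.9 130.2] gap 44 q6 0.4 yaw -89 turn [ 0.1 -6.   0. ] shift [223.8 100.2   2.3]
[ 538. -166.] 87 [156.  34.]
[539.  30.] 97 [ 34. 152.]
[636.  49.] 102 [ 36. 151.]
[ 672. -142.] 101 [ 36. 156.]
```

Emit:
{"fn": "servo_tool", "kwargs": {"rows": [[[0,0,0],[0,-6,0]],[[28,0,0.3],[0,0,0]],[[28,0,0.3],[0,0,0]],[[28,0,0.3],[0,0,0]],[[28,0,0.3],[0,0,0]],[[28,0,0.3],[0,0,0]],[[28,0,0.3],[0,0,0]],[[28,0,0.3],[0,0,0]],[[28,0,0.3],[0,0,0]],[[0,0,0],[0,0,0]],[[0,25,0],[0,0,0]],[[0,25,0],[0,0,0]],[[0,25,0],[0,0,0]],[[0,25,0],[0,0,0]],[[0,0,0],[0,0,0]],[[0,0,0],[0,0,0]]], "fingers": 60}}

```text
time: 20.92
eef_pos: [0.5388, 0.0302, 0.0298]
tcp_rot: [-1.267, 1.121, -1.117]
contact_force: [0.7, -0.1, 0.6]
finger_gap: 0.0598
```

Emit:
{"fn": "servo_tool", "kwargs": {"rows": [[[0,0,0],[0,0,0]],[[0,0,0],[0,0,0]],[[0,0,0],[0,0,0]],[[0,0,0],[0,0,0]],[[0,0,0],[0,0,0]],[[0,0,0],[0,0,0]]], "fingers": 10}}

```text
time: 21.42
eef_pos: [0.5398, 0.03, 0.0316]
tcp_rot: [-1.264, 1.118, -1.119]
contact_force: [-0.9, -0.1, 2.8]
finger_gap: 0.0296
```

Emit:
{"fn": "servo_tool", "kwargs": {"rows": [[[0,-25,0],[0,0,0]],[[0,-25,0],[0,0,0]],[[0,-25,0],[0,0,0]],[[0,-25,0],[0,0,0]],[[0,0,0],[0,0,0]],[[0,0,0],[0,0,0]],[[0,0,0],[0,0,0]]]}}

```text
time: 22.0
eef_pos: [0.5391, 0.03, 0.1299]
tcp_rot: [-1.266, 1.12, -1.118]
contact_force: [-1.1, 0.6, -3.0]
finger_gap: 0.0297
```

```bash
python3 -c "
from h import *
print(state()[1]);plan(570,253,37,90);plan(501,-363,37,84)"
```

```text
[-0.38223139  0.34812999 -3.15443135]
pos [539.4  30.  130.4] gap 30 q6 -0.11 yaw -83 turn [ 0.1  7.  -0. ] shift [-223.    93.4   30.6]
pos [539.4  30.  130.4] gap 30 q6 -0.11 yaw -83 turn [ 0.1 13.  -0. ] shift [394.9  93.4   2.9]
```

Handle 3 pulls about 3.2 N, so it is loaded. To rack slot 0.

Emit:
{"fn": "servo_tool", "kwargs": {"rows": [[[0,0,0],[0,7,0]],[[-27.9,0,3.8],[0,0,0]],[[-27.9,0,3.8],[0,0,0]],[[-27.9,0,3.8],[0,0,0]],[[-27.9,0,3.8],[0,0,0]],[[-27.9,0,3.8],[0,0,0]],[[-27.9,0,3.8],[0,0,0]],[[-27.9,0,3.8],[0,0,0]],[[-27.9,0,3.8],[0,0,0]],[[0,0,0],[0,0,0]],[[0,0,0],[0,0,0]],[[0,23.3,0],[0,0,0]],[[0,23.3,0],[0,0,0]],[[0,23.3,0],[0,0,0]],[[0,23.3,0],[0,0,0]],[[0,0,0],[0,0,0]],[[0,0,0],[0,0,0]]]}}

```text
time: 23.72
eef_pos: [0.5696, 0.2522, 0.0372]
tcp_rot: [-1.211, 1.21, -1.209]
contact_force: [-0.3, -0.4, -1.2]
finger_gap: 0.0295
```

Emit:
{"fn": "servo_tool", "kwargs": {"rows": [[[0,0,0],[0,0,0]],[[0,0,0],[0,0,0]],[[0,0,0],[0,0,0]],[[0,0,0],[0,0,0]]], "fingers": 44}}

```text
time: 24.05
eef_pos: [0.5702, 0.2532, 0.0389]
tcp_rot: [-1.208, 1.208, -1.209]
contact_force: [-0.4, -0.4, 0.6]
finger_gap: 0.0435
```

Emit:
{"fn": "servo_tool", "kwargs": {"rows": [[[0,-23.3,0],[0,0,0]],[[0,-23.3,0],[0,0,0]],[[0,-23.3,0],[0,0,0]],[[0,-23.3,0],[0,0,0]],[[0,0,0],[0,0,0]],[[0,0,0],[0,0,0]]]}}

```text
time: 24.55
eef_pos: [0.5705, 0.2534, 0.133]
tcp_rot: [-1.207, 1.207, -1.209]
contact_force: [-0.1, 0.1, -0.3]
finger_gap: 0.0442
```

```bash
python3 -c "
from h import *
print(state(3)[1]);plan(636,49,30,102)
im=bot.read_camera('top');cv2.imwrite('pics/t3.png',im)
for o in seg(im,params('top'),(262,118,412,242)): print(*o)"
```

```text
[-0.21175835  0.39579644 -0.27140637]
pos [569.5 253.  130.1] gap 44 q6 0.38 yaw -90 turn [  0.1 -12.    0. ] shift [213.4 100.1  22.6]
[ 538. -166.] 87 [156.  34.]
[636.  49.] 102 [ 36. 152.]
[ 672. -142.] 101 [ 36. 156.]
```

Emit:
{"fn": "servo_tool", "kwargs": {"rows": [[[0,0,0],[0,-6,0]],[[0,0,0],[0,-6,0]],[[26.7,0,2.8],[0,0,0]],[[26.7,0,2.8],[0,0,0]],[[26.7,0,2.8],[0,0,0]],[[26.7,0,2.8],[0,0,0]],[[26.7,0,2.8],[0,0,0]],[[26.7,0,2.8],[0,0,0]],[[26.7,0,2.8],[0,0,0]],[[26.7,0,2.8],[0,0,0]],[[0,0,0],[0,0,0]],[[0,25,0],[0,0,0]],[[0,25,0],[0,0,0]],[[0,25,0],[0,0,0]],[[0,25,0],[0,0,0]],[[0,0,0],[0,0,0]],[[0,0,0],[0,0,0]]], "fingers": 60}}

```text
time: 26.17
eef_pos: [0.6355, 0.0492, 0.0297]
tcp_rot: [-1.303, 1.055, -1.052]
contact_force: [-0.5, -0.0, 1.1]
finger_gap: 0.0602
```

Emit:
{"fn": "servo_tool", "kwargs": {"rows": [[[0,0,0],[0,0,0]],[[0,0,0],[0,0,0]],[[0,0,0],[0,0,0]],[[0,0,0],[0,0,0]],[[0,0,0],[0,0,0]],[[0,0,0],[0,0,0]]], "fingers": 10}}

```text
time: 26.67
eef_pos: [0.6364, 0.049, 0.0316]
tcp_rot: [-1.301, 1.053, -1.053]
contact_force: [-0.0, 1.5, 2.0]
finger_gap: 0.0298
```

Emit:
{"fn": "servo_tool", "kwargs": {"rows": [[[0,-25,0],[0,0,0]],[[0,-25,0],[0,0,0]],[[0,-25,0],[0,0,0]],[[0,-25,0],[0,0,0]],[[0,0,0],[0,0,0]],[[0,0,0],[0,0,0]],[[0,0,0],[0,0,0]]]}}

```text
time: 27.25
eef_pos: [0.636, 0.0489, 0.1303]
tcp_rot: [-1.302, 1.054, -1.053]
contact_force: [0.2, -0.1, -1.4]
finger_gap: 0.0298
```

```bash
python3 -c "
from h import *
print(state()[1]);plan(630,253,37,90);plan(501,-363,37,84)"
```

```text
[-0.22538994 -0.11188588 -1.28063167]
pos [636.1  48.9 130.5] gap 30 q6 -0.17 yaw -78 turn [ 0.1 12.  -0. ] shift [-204.1   93.5   -6.1]
pos [636.1  48.9 130.5] gap 30 q6 -0.17 yaw -78 turn [ 0.1 18.  -0. ] shift [423.8  93.5 -91.3]
```

Handle 4 pulls about 1.3 N, so it is empty. To bin slot 0.

Emit:
{"fn": "servo_tool", "kwargs": {"rows": [[[0,0,0],[0,6,0]],[[0,0,0],[0,6,0]],[[0,0,0],[0,6,0]],[[30.3,0,-6.5],[0,0,0]],[[30.3,0,-6.5],[0,0,0]],[[30.3,0,-6.5],[0,0,0]],[[30.3,0,-6.5],[0,0,0]],[[30.3,0,-6.5],[0,0,0]],[[30.3,0,-6.5],[0,0,0]],[[30.3,0,-6.5],[0,0,0]],[[30.3,0,-6.5],[0,0,0]],[[30.3,0,-6.5],[0,0,0]],[[30.3,0,-6.5],[0,0,0]],[[30.3,0,-6.5],[0,0,0]],[[30.3,0,-6.5],[0,0,0]],[[30.3,0,-6.5],[0,0,0]],[[30.3,0,-6.5],[0,0,0]],[[0,0,0],[0,0,0]],[[0,0,0],[0,0,0]],[[0,0,0],[0,0,0]]]}}

```text
time: 29.22
eef_pos: [0.5016, -0.3632, 0.1309]
tcp_rot: [-1.158, 1.287, -1.285]
contact_force: [-0.2, -1.1, -0.7]
finger_gap: 0.0297
```

Emit:
{"fn": "servo_tool", "kwargs": {"rows": [[[0,23.3,0],[0,0,0]],[[0,23.3,0],[0,0,0]],[[0,23.3,0],[0,0,0]],[[0,23.3,0],[0,0,0]],[[0,0,0],[0,0,0]],[[0,0,0],[0,0,0]]]}}

```text
time: 29.72
eef_pos: [0.5018, -0.3621, 0.0373]
tcp_rot: [-1.159, 1.286, -1.283]
contact_force: [-0.5, -0.2, -0.6]
finger_gap: 0.0299
```

Emit:
{"fn": "servo_tool", "kwargs": {"rows": [[[0,0,0],[0,0,0]],[[0,0,0],[0,0,0]],[[0,0,0],[0,0,0]],[[0,0,0],[0,0,0]]], "fingers": 44}}

```text
time: 30.05
eef_pos: [0.5019, -0.3635, 0.0388]
tcp_rot: [-1.158, 1.285, -1.286]
contact_force: [-0.1, -0.6, -0.1]
finger_gap: 0.0437
```

Emit:
{"fn": "servo_tool", "kwargs": {"rows": [[[0,-23.3,0],[0,0,0]],[[0,-23.3,0],[0,0,0]],[[0,-23.3,0],[0,0,0]],[[0,-23.3,0],[0,0,0]],[[0,0,0],[0,0,0]],[[0,0,0],[0,0,0]]]}}

```text
time: 30.55
eef_pos: [0.502, -0.3638, 0.1329]
tcp_rot: [-1.157, 1.283, -1.288]
contact_force: [0.0, -0.4, 0.0]
finger_gap: 0.0442
```

```bash
python3 -c "
from h import *
print(state(3)[1]);plan(538,-166,30,87)
im=bot.read_camera('top');cv2.imwrite('pics/t4.png',im)
for o in seg(im,params('top'),(262,118,412,242)): print(*o)"
```

```text
[-0.27111444  0.2874434  -0.42511961]
pos [ 501.2 -363.2  130.1] gap 44 q6 -0.56 yaw -96 turn [ 0.1 -3.  -0. ] shift [-198.8  100.1   26.4]
[ 538. -166.] 87 [156.  34.]
[ 672. -142.] 101 [ 36. 157.]
```

View pics/t4.png

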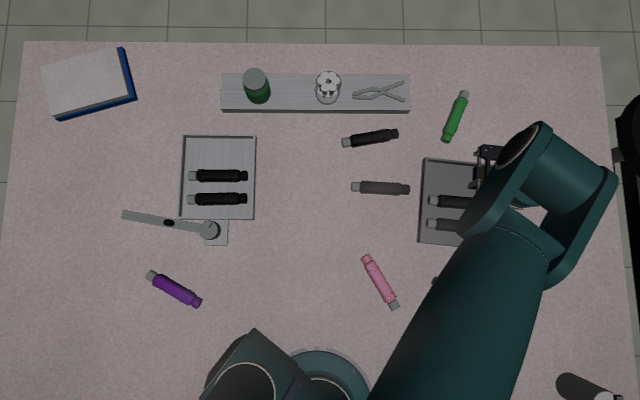

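Two handles lie in the rack at px (218,176) and (218,199), and two in the bin at (450,201) and (447,225). Next is the knocked handle at (381,187), which is (538,−166) in mm.

Emit:
{"fn": "servo_tool", "kwargs": {"rows": [[[0,0,0],[0,-3,0]],[[-28.4,0,3.8],[0,0,0]],[[-28.4,0,3.8],[0,0,0]],[[-28.4,0,3.8],[0,0,0]],[[-28.4,0,3.8],[0,0,0]],[[-28.4,0,3.8],[0,0,0]],[[-28.4,0,3.8],[0,0,0]],[[-28.4,0,3.8],[0,0,0]],[[0,0,0],[0,0,0]],[[0,25,0],[0,0,0]],[[0,25,0],[0,0,0]],[[0,25,0],[0,0,0]],[[0,25,0],[0,0,0]],[[0,0,0],[0,0,0]],[[0,0,0],[0,0,0]]], "fingers": 60}}

```text
time: 32.0
eef_pos: [0.5377, -0.1663, 0.0296]
tcp_rot: [-1.185, 1.25, -1.246]
contact_force: [0.8, -0.0, 0.3]
finger_gap: 0.0601
```

Emit:
{"fn": "servo_tool", "kwargs": {"rows": [[[0,0,0],[0,0,0]],[[0,0,0],[0,0,0]],[[0,0,0],[0,0,0]],[[0,0,0],[0,0,0]],[[0,0,0],[0,0,0]],[[0,0,0],[0,0,0]]], "fingers": 10}}

```text
time: 32.5
eef_pos: [0.5387, -0.1664, 0.0316]
tcp_rot: [-1.184, 1.247, -1.248]
contact_force: [-0.4, 0.8, 2.1]
finger_gap: 0.0295
```

Emit:
{"fn": "servo_tool", "kwargs": {"rows": [[[0,-25,0],[0,0,0]],[[0,-25,0],[0,0,0]],[[0,-25,0],[0,0,0]],[[0,-25,0],[0,0,0]],[[0,0,0],[0,0,0]],[[0,0,0],[0,0,0]],[[0,0,0],[0,0,0]]]}}

```text
time: 33.08
eef_pos: [0.538, -0.1661, 0.1297]
tcp_rot: [-1.185, 1.249, -1.246]
contact_force: [-0.7, 0.0, -3.2]
finger_gap: 0.0297
```

```bash
python3 -c "
from h import *
print(state()[1]);plan(630,253,37,90);plan(560.5,-369,37,84)"
```

```text
[-0.07586413  0.3454873  -3.32277565]
pos [ 538.2 -166.2  130.3] gap 30 q6 -0.29 yaw -93 turn [ 0.1 -3.  -0. ] shift [-419.2   93.3   91.8]
pos [ 538.2 -166.2  130.3] gap 30 q6 -0.29 yaw -93 turn [ 0.1  3.  -0. ] shift [199.3  93.3  43.3]
```

Handle 5 pulls about 3.3 N, so it is loaded. To rack slot +60.

Emit:
{"fn": "servo_tool", "kwargs": {"rows": [[[0,0,0],[0,-3,0]],[[-29.94,0,6.56],[0,0,0]],[[-29.94,0,6.56],[0,0,0]],[[-29.94,0,6.56],[0,0,0]],[[-29.94,0,6.56],[0,0,0]],[[-29.94,0,6.56],[0,0,0]],[[-29.94,0,6.56],[0,0,0]],[[-29.94,0,6.56],[0,0,0]],[[-29.94,0,6.56],[0,0,0]],[[-29.94,0,6.56],[0,0,0]],[[-29.94,0,6.56],[0,0,0]],[[-29.94,0,6.56],[0,0,0]],[[-29.94,0,6.56],[0,0,0]],[[-29.94,0,6.56],[0,0,0]],[[-29.94,0,6.56],[0,0,0]],[[0,0,0],[0,0,0]],[[0,0,0],[0,0,0]],[[0,0,0],[0,0,0]]]}}

```text
time: 34.88
eef_pos: [0.63, 0.2526, 0.1307]
tcp_rot: [-1.21, 1.209, -1.209]
contact_force: [0.2, 0.4, -3.8]
finger_gap: 0.0298
```

```bash
python3 -c "
from h import *
plan(630,253,37,90);print(state(3)[1])
im=bot.read_camera('top')
for o in seg(im,params('top'),(262,118,412,242)): print(*o)"
```

```text
pos [630.  252.6 130.7] gap 30 q6 0.34 yaw -90 turn [0. 0. 0.] shift [-0.4 93.7 -0. ]
[ 0.18109282 -0.02304194 -3.39807462]
[ 672. -142.] 101 [ 36. 157.]
```

Emit:
{"fn": "servo_tool", "kwargs": {"rows": [[[0,23.3,0],[0,0,0]],[[0,23.3,0],[0,0,0]],[[0,23.3,0],[0,0,0]],[[0,23.3,0],[0,0,0]],[[0,0,0],[0,0,0]],[[0,0,0],[0,0,0]]]}}

```text
time: 35.58
eef_pos: [0.63, 0.2521, 0.0374]
tcp_rot: [-1.21, 1.21, -1.209]
contact_force: [0.4, 0.5, -2.8]
finger_gap: 0.0302
```

Emit:
{"fn": "servo_tool", "kwargs": {"rows": [[[0,0,0],[0,0,0]],[[0,0,0],[0,0,0]],[[0,0,0],[0,0,0]],[[0,0,0],[0,0,0]]], "fingers": 44}}

```text
time: 35.92
eef_pos: [0.6306, 0.253, 0.039]
tcp_rot: [-1.208, 1.208, -1.209]
contact_force: [-0.7, -0.4, -0.7]
finger_gap: 0.0438
```

Emit:
{"fn": "servo_tool", "kwargs": {"rows": [[[0,-23.3,0],[0,0,0]],[[0,-23.3,0],[0,0,0]],[[0,-23.3,0],[0,0,0]],[[0,-23.3,0],[0,0,0]],[[0,0,0],[0,0,0]],[[0,0,0],[0,0,0]]]}}

```text
time: 36.42
eef_pos: [0.6308, 0.2531, 0.1331]
tcp_rot: [-1.206, 1.207, -1.21]
contact_force: [-0.0, 0.1, -0.9]
finger_gap: 0.0439
```

```bash
python3 -c "
from h import *
print(state(3)[1]);plan(671,-142,30,101)"
```

```text
[ 0.00307762  0.04351622 -0.47162608]
pos [629.8 252.7 130.1] gap 45 q6 0.34 yaw -90 turn [  0.1 -11.    0. ] shift [395.3 100.1 -34.9]
```

Emit:
{"fn": "servo_tool", "kwargs": {"rows": [[[0,0,0],[0,-5.5,0]],[[0,0,0],[0,-5.5,0]],[[28.24,0,-2.49],[0,0,0]],[[28.24,0,-2.49],[0,0,0]],[[28.24,0,-2.49],[0,0,0]],[[28.24,0,-2.49],[0,0,0]],[[28.24,0,-2.49],[0,0,0]],[[28.24,0,-2.49],[0,0,0]],[[28.24,0,-2.49],[0,0,0]],[[28.24,0,-2.49],[0,0,0]],[[28.24,0,-2.49],[0,0,0]],[[28.24,0,-2.49],[0,0,0]],[[28.24,0,-2.49],[0,0,0]],[[28.24,0,-2.49],[0,0,0]],[[28.24,0,-2.49],[0,0,0]],[[28.24,0,-2.49],[0,0,0]],[[0,0,0],[0,0,0]],[[0,0,0],[0,0,0]]], "fingers": 54}}

```text
time: 38.07
eef_pos: [0.6711, -0.143, 0.1298]
tcp_rot: [-1.294, 1.07, -1.066]
contact_force: [-0.8, 0.2, -0.1]
finger_gap: 0.0538
```

Emit:
{"fn": "servo_tool", "kwargs": {"rows": [[[0,25,0],[0,0,0]],[[0,25,0],[0,0,0]],[[0,25,0],[0,0,0]],[[0,25,0],[0,0,0]],[[0,0,0],[0,0,0]],[[0,0,0],[0,0,0]]]}}

```text
time: 38.57
eef_pos: [0.6709, -0.1406, 0.0297]
tcp_rot: [-1.295, 1.068, -1.064]
contact_force: [0.0, -0.4, 1.6]
finger_gap: 0.054
```

Emit:
{"fn": "servo_tool", "kwargs": {"rows": [[[0,0,0],[0,0,0]],[[0,0,0],[0,0,0]],[[0,0,0],[0,0,0]],[[0,0,0],[0,0,0]],[[0,0,0],[0,0,0]],[[0,0,0],[0,0,0]]], "fingers": 10}}

```text
time: 39.07
eef_pos: [0.6718, -0.1418, 0.0318]
tcp_rot: [-1.294, 1.066, -1.067]
contact_force: [0.1, 2.2, 4.4]
finger_gap: 0.0299
```

Emit:
{"fn": "servo_tool", "kwargs": {"rows": [[[0,-25,0],[0,0,0]],[[0,-25,0],[0,0,0]],[[0,-25,0],[0,0,0]],[[0,-25,0],[0,0,0]],[[0,0,0],[0,0,0]],[[0,0,0],[0,0,0]],[[0,0,0],[0,0,0]]]}}

```text
time: 39.65
eef_pos: [0.6712, -0.1418, 0.1302]
tcp_rot: [-1.295, 1.067, -1.066]
contact_force: [0.5, -0.3, -1.9]
finger_gap: 0.0302
```

```bash
python3 -c "
from h import *
print(state()[1]);plan(560.5,-369,37,84)"
```

```text
[ 0.15306495 -0.00199243 -1.45757974]
pos [ 671.3 -141.8  130.4] gap 30 q6 -0.44 yaw -79 turn [ 0.1 17.  -0. ] shift [237.5  93.4 -86.5]
```

Handle 6 pulls about 1.4 N, so it is empty. To bin slot +60.

Emit:
{"fn": "servo_tool", "kwargs": {"rows": [[[0,0,0],[0,5.67,0]],[[0,0,0],[0,5.67,0]],[[0,0,0],[0,5.67,0]],[[26.4,0,-9.6],[0,0,0]],[[26.4,0,-9.6],[0,0,0]],[[26.4,0,-9.6],[0,0,0]],[[26.4,0,-9.6],[0,0,0]],[[26.4,0,-9.6],[0,0,0]],[[26.4,0,-9.6],[0,0,0]],[[26.4,0,-9.6],[0,0,0]],[[26.4,0,-9.6],[0,0,0]],[[26.4,0,-9.6],[0,0,0]],[[0,0,0],[0,0,0]],[[0,0,0],[0,0,0]],[[0,0,0],[0,0,0]]]}}

```text
time: 41.2
eef_pos: [0.5609, -0.3688, 0.131]
tcp_rot: [-1.158, 1.286, -1.286]
contact_force: [-0.8, -0.1, -2.2]
finger_gap: 0.0297
```

Emit:
{"fn": "servo_tool", "kwargs": {"rows": [[[0,23.3,0],[0,0,0]],[[0,23.3,0],[0,0,0]],[[0,23.3,0],[0,0,0]],[[0,23.3,0],[0,0,0]],[[0,0,0],[0,0,0]],[[0,0,0],[0,0,0]]]}}

```text
time: 41.7
eef_pos: [0.5611, -0.3679, 0.0372]
tcp_rot: [-1.159, 1.286, -1.283]
contact_force: [-0.2, -0.9, -1.5]
finger_gap: 0.0296
```

Emit:
{"fn": "servo_tool", "kwargs": {"rows": [[[0,0,0],[0,0,0]],[[0,0,0],[0,0,0]],[[0,0,0],[0,0,0]],[[0,0,0],[0,0,0]]], "fingers": 44}}

```text
time: 42.03
eef_pos: [0.5611, -0.3692, 0.0389]
tcp_rot: [-1.158, 1.285, -1.287]
contact_force: [-1.0, -0.4, 0.2]
finger_gap: 0.0439
```

Emit:
{"fn": "servo_tool", "kwargs": {"rows": [[[0,-23.3,0],[0,0,0]],[[0,-23.3,0],[0,0,0]],[[0,-23.3,0],[0,0,0]],[[0,-23.3,0],[0,0,0]],[[0,-25,0],[0,0,0]],[[0,-25,0],[0,0,0]],[[0,0,0],[0,0,0]]]}}

```text
time: 42.62
eef_pos: [0.562, -0.37, 0.1876]
tcp_rot: [-1.156, 1.28, -1.292]
contact_force: [0.3, -1.1, 1.8]
finger_gap: 0.0442
```

```bash
python3 -c "
from h import *
cv2.imwrite('pics/s2.png',bot.read_camera('scene'));cv2.imwrite('pics/w6.png',bot.read_camera('wrist'))
plan(448,352,180,-99);plan(448,352,180,81)"
```

```text
pos [ 561.1 -369.4  182.6] gap 44 q6 -0.52 yaw -96 turn [-0.1  3.   0.1] shift [-694.8    2.6 -224.5]
pos [ 561.1 -369.4  182.6] gap 44 q6 -0.52 yaw -96 turn [-0.1  3.   0.1] shift [-694.8    2.6 -224.5]
```

View pics/s2.png

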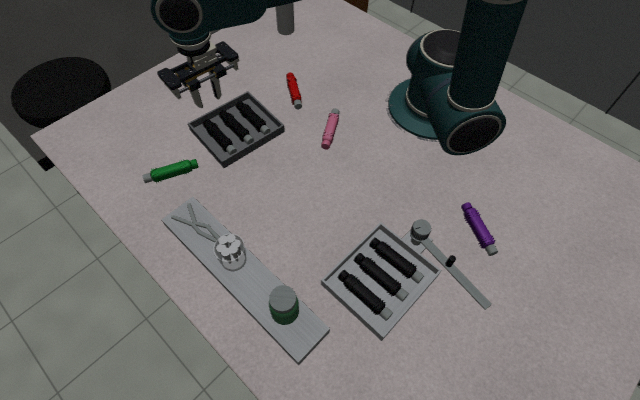

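Three handles lie flat in each tray and the bar is clear; the pin is at px (451,261) in the scene view. Moving to the pin to swing the keeper in.

Emit:
{"fn": "servo_tool", "kwargs": {"rows": [[[0,0,0],[0,3,0]],[[-36.6,0,-11.8],[0,0,0]],[[-36.6,0,-11.8],[0,0,0]],[[-36.6,0,-11.8],[0,0,0]],[[-36.6,0,-11.8],[0,0,0]],[[-36.6,0,-11.8],[0,0,0]],[[-36.6,0,-11.8],[0,0,0]],[[-36.6,0,-11.8],[0,0,0]],[[-36.6,0,-11.8],[0,0,0]],[[-36.6,0,-11.8],[0,0,0]],[[-36.6,0,-11.8],[0,0,0]],[[-36.6,0,-11.8],[0,0,0]],[[-36.6,0,-11.8],[0,0,0]],[[-36.6,0,-11.8],[0,0,0]],[[-36.6,0,-11.8],[0,0,0]],[[-36.6,0,-11.8],[0,0,0]],[[-36.6,0,-11.8],[0,0,0]],[[-36.6,0,-11.8],[0,0,0]],[[-36.6,0,-11.8],[0,0,0]],[[-36.6,0,-11.8],[0,0,0]]], "fingers": 34}}

```text
time: 44.38
eef_pos: [0.447, 0.3544, 0.18]
tcp_rot: [-1.132, 1.324, -1.324]
contact_force: [1.2, -0.5, 0.4]
finger_gap: 0.0339
```

Emit:
{"fn": "servo_tool", "kwargs": {"rows": [[[0,0,0],[0,0,0]],[[0,0,0],[0,0,0]],[[0,0,0],[0,0,0]]]}}

```text
time: 44.63
eef_pos: [0.4478, 0.3523, 0.1802]
tcp_rot: [-1.133, 1.324, -1.324]
contact_force: [-0.1, -0.4, -0.5]
finger_gap: 0.0341
```

```bash
python3 -c "
from h import *
plan(447,353,86,-99);s=bot.state();cv2.imwrite('pics/w7.png',bot.read_camera('wrist'));print(proj(params('wrist',s),[[.447,.353,.086],[.43,.255,.086]]))"
```

```text
pos [447.8 352.3 180.2] gap 34 q6 0.78 yaw -99 turn [0.1 0.  0.1] shift [-0.5 94.2 -0.9]
[[313.97088376 209.34582176]
 [312.44933992 334.186797  ]]
```

View pics/w7.png

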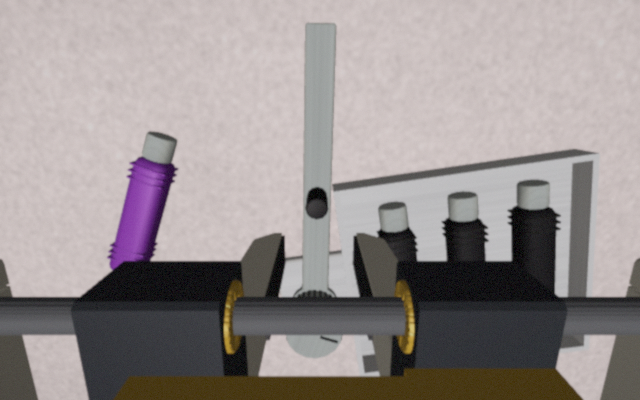

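Pin at px (317,207) between the jaws, bar aligned with the tool. Descending and swinging in.

Emit:
{"fn": "servo_tool", "kwargs": {"rows": [[[0,23.5,0],[0,0,0]],[[0,23.5,0],[0,0,0]],[[0,23.5,0],[0,0,0]],[[0,23.5,0],[0,0,0]],[[0,0,0],[0,0,0]]]}}

```text
time: 45.1
eef_pos: [0.4469, 0.3503, 0.0826]
tcp_rot: [-1.136, 1.327, -1.326]
contact_force: [-0.1, -1.0, -1.5]
finger_gap: 0.0339
```

Emit:
{"fn": "servo_tool", "kwargs": {"rows": [[[0,0,0],[0,0,0]],[[0,0,0],[0,0,0]],[[0,0,0],[0,0,0]],[[0,0,0],[0,0,0]]], "fingers": 22}}

```text
time: 45.43
eef_pos: [0.4487, 0.353, 0.0889]
tcp_rot: [-1.128, 1.323, -1.324]
contact_force: [-0.5, -0.1, 0.6]
finger_gap: 0.0224
```

Emit:
{"fn": "servo_tool", "kwargs": {"rows": [[[0.4,0,8.7],[0,5,0]],[[0.4,0,8.7],[0,5,0]],[[0.4,0,8.7],[0,5,0]],[[0.4,0,8.7],[0,5,0]],[[0.4,0,8.7],[0,5,0]],[[0.4,0,8.7],[0,5,0]],[[0.4,0,8.7],[0,5,0]],[[0.4,0,8.7],[0,5,0]],[[0.4,0,8.7],[0,5,0]],[[0.4,0,8.7],[0,5,0]],[[0.4,0,8.7],[0,5,0]],[[0.4,0,8.7],[0,5,0]],[[0.4,0,8.7],[0,5,0]],[[0.4,0,8.7],[0,5,0]],[[0.4,0,8.7],[0,5,0]],[[0,0,0],[0,0,0]],[[0,0,0],[0,0,0]]]}}

```text
time: 46.85
eef_pos: [0.5319, 0.2644, 0.088]
tcp_rot: [-0.115, 2.166, -2.166]
contact_force: [-0.5, 0.5, 1.2]
finger_gap: 0.022
```

Emit:
{"fn": "servo_tool", "kwargs": {"rows": [[[0.4,0,6],[0,5,0]],[[0,0,3],[0,0,0]],[[0,0,0],[0,0,0]],[[0,0,0],[0,0,0]],[[0,0,0],[0,0,0]]]}}

```text
time: 47.27
eef_pos: [0.5318, 0.2556, 0.0873]
tcp_rot: [-0.022, 2.211, -2.211]
contact_force: [-1.0, 0.6, -0.1]
finger_gap: 0.0222
```

```bash
python3 -c "
from h import *
s,f=state(4);print(f);plan(530,255,200,-179)"
```

```text
[-0.24691814  0.46589717 -0.00684182]
pos [531.8 255.5  87.2] gap 22 q6 1.96 yaw -179 turn [-0.   0.1  0. ] shift [   1.8 -112.8    0.5]
```

Emit:
{"fn": "servo_tool", "kwargs": {"rows": [[[0,0,2],[0,0,0]],[[0,0,2],[0,0,0]],[[0,0,0],[0,0,0]],[[0,0,0],[0,0,0]]]}}

```text
time: 47.8
eef_pos: [0.5319, 0.2512, 0.0872]
tcp_rot: [-0.019, 2.213, -2.213]
contact_force: [0.6, -0.2, -0.3]
finger_gap: 0.0218
```

Emit:
{"fn": "servo_tool", "kwargs": {"rows": [[[0,0,2],[0,0,0]],[[0,0,0],[0,0,0]],[[0,0,0],[0,0,0]]]}}

```text
time: 48.05
eef_pos: [0.5319, 0.2502, 0.0873]
tcp_rot: [-0.019, 2.214, -2.21]
contact_force: [0.9, 8.6, -2.7]
finger_gap: 0.0217
```

At the stop (8.6 N). Release, rise, and unwind the wrist for a single-grasp screw turn.

Emit:
{"fn": "servo_tool", "kwargs": {"rows": [[[0,0,-3],[0,0,0]],[[0,0,0],[0,0,0]],[[0,-28,0],[0,0,0]],[[0,-28,0],[0,0,0]],[[0,-28,0],[0,0,0]],[[0,-28,0],[0,0,0]],[[0,0,0],[0,0,0]]], "fingers": 34}}

```text
time: 48.63
eef_pos: [0.5333, 0.2528, 0.2054]
tcp_rot: [-0.012, 2.212, -2.207]
contact_force: [0.5, -0.1, 1.0]
finger_gap: 0.0341
```

Emit:
{"fn": "servo_tool", "kwargs": {"rows": [[[0,0,0],[0,-6.875,0]],[[0,0,0],[0,-6.875,0]],[[0,0,0],[0,-6.875,0]],[[0,0,0],[0,-6.875,0]],[[0,0,0],[0,-6.875,0]],[[0,0,0],[0,-6.875,0]],[[0,0,0],[0,-6.875,0]],[[0,0,0],[0,-6.875,0]],[[0,0,0],[0,-6.875,0]],[[0,0,0],[0,-6.875,0]],[[0,0,0],[0,-6.875,0]],[[0,0,0],[0,-6.875,0]],[[0,0,0],[0,-6.875,0]],[[0,0,0],[0,-6.875,0]],[[0,0,0],[0,-6.875,0]],[[0,0,0],[0,-6.875,0]],[[0,0,0],[0,-6.875,0]],[[0,0,0],[0,-6.875,0]],[[0,0,0],[0,-6.875,0]],[[0,0,0],[0,-6.875,0]]], "fingers": 64}}

```text
time: 50.3
eef_pos: [0.5318, 0.2522, 0.1988]
tcp_rot: [-1.497, 0.562, -0.562]
contact_force: [0.0, 0.3, 0.4]
finger_gap: 0.064
```

Emit:
{"fn": "servo_tool", "kwargs": {"rows": [[[0,0,0],[0,-6.875,0]],[[0,0,0],[0,-6.875,0]],[[0,0,0],[0,-6.875,0]],[[0,0,0],[0,-6.875,0]],[[0,0,0],[0,-6.875,0]],[[0,0,0],[0,-6.875,0]],[[0,0,0],[0,-6.875,0]],[[0,0,0],[0,-6.875,0]],[[0,0,0],[0,-6.875,0]],[[0,0,0],[0,-6.875,0]],[[0,0,0],[0,-6.875,0]],[[0,0,0],[0,-6.875,0]],[[0,0,0],[0,-6.875,0]],[[0,0,0],[0,-6.875,0]],[[0,0,0],[0,-6.875,0]],[[0,0,0],[0,-6.875,0]],[[0,0,0],[0,-6.875,0]],[[0,0,0],[0,-6.875,0]],[[0,0,0],[0,-6.875,0]],[[0,0,0],[0,-6.875,0]]]}}

```text
time: 51.97
eef_pos: [0.5318, 0.2522, 0.1988]
tcp_rot: [-1.155, -1.29, 1.291]
contact_force: [-0.2, -0.3, 0.1]
finger_gap: 0.064
```

```bash
python3 -c "
from h import *
plan(431,255,200,96)"
```

```text
pos [531.8 252.2 198.8] gap 64 q6 -2.85 yaw 96 turn [-0.   0.3 -0. ] shift [ 13.3  -1.2 100. ]
```

Emit:
{"fn": "servo_tool", "kwargs": {"rows": [[[3.3,0,25],[0,0,0]],[[3.3,0,25],[0,0,0]],[[3.3,0,25],[0,0,0]],[[3.4,0,25],[0,0,0]],[[0,0,0],[0,0,0]],[[0,0,0],[0,0,0]]]}}

```text
time: 52.47
eef_pos: [0.4305, 0.2552, 0.1994]
tcp_rot: [-1.158, -1.287, 1.286]
contact_force: [0.5, 0.2, 0.7]
finger_gap: 0.0641
```

```bash
python3 -c "
from h import *
s=bot.state();cv2.imwrite('pics/w8.png',bot.read_camera('wrist'));plan(430,255,85,96)
print(proj(params('wrist',s),[[.430,.255,.086],[.53,.255,.086]]))"
```

```text
pos [431.2 255.2 199.4] gap 64 q6 -2.76 yaw 96 turn [0. 0. 0.] shift [ -0.  114.4   1.2]
[[323.08852557 201.17834069]
 [187.73904369 187.25899098]]
```

View pics/w8.png

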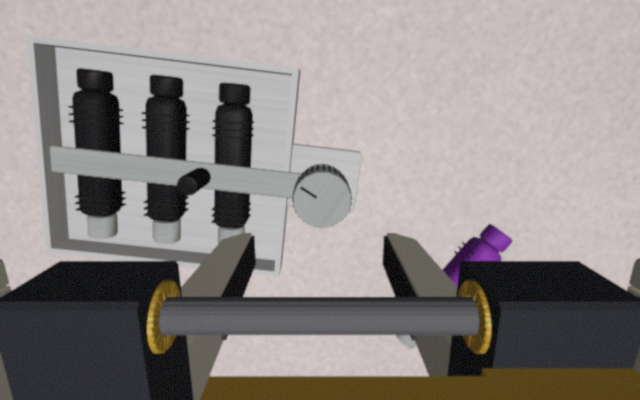

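Keeper is back over the three handles. Screw head centre at px (322,198), with its mark at (308,192), centred between the jaws. Gripping it.

Emit:
{"fn": "servo_tool", "kwargs": {"rows": [[[-2,22.6,0.7],[0,0,0]],[[0,22.6,0],[0,0,0]],[[0,22.6,0],[0,0,0]],[[0,22.6,0],[0,0,0]],[[0,22.6,0],[0,0,0]],[[0,0,0],[0,0,0]],[[0,0,0],[0,0,0]]]}}

```text
time: 53.1
eef_pos: [0.4308, 0.2527, 0.0856]
tcp_rot: [-1.157, -1.284, 1.288]
contact_force: [0.1, 0.6, 1.3]
finger_gap: 0.0642
```

Emit:
{"fn": "servo_tool", "kwargs": {"rows": [[[0,0,0],[0,0,0]],[[0,0,0],[0,0,0]],[[0,0,0],[0,0,0]],[[0,0,0],[0,0,0]],[[0,0,0],[0,0,0]],[[0,0,0],[0,0,0]]], "fingers": 30}}

```text
time: 53.6
eef_pos: [0.4288, 0.2532, 0.0875]
tcp_rot: [-1.154, -1.283, 1.288]
contact_force: [-25.3, -4.5, 18.3]
finger_gap: 0.0435
```

```bash
cat >> h.py <<'E'
def tq():
    T=[]
    for _ in range(4): s=bot.state();T.append(s['wrist_torque']);bot.read_camera('top')
    R0=Ro.from_rotvec(s['tcp_rot']).as_matrix()
    print('t',s['time'],'gap',round(s['finger_gap']*1000,1),'torque',np.round(np.mean(T,0),3),'z each',np.round(np.array(T)[:,2],2),'F',np.round(s['contact_force'],1),'yaw',round(np.degrees(np.arctan2(R0[1,0],R0[0,0])),1),np.round(s['eef_pos']*1000,1))
E
python3 -c "
from h import *
tq()"
```

```text
t 53.75 gap 43.6 torque [-0.711  4.796  0.048] z each [0.05 0.08 0.06 0.  ] F [-25.1  -4.9  17.9] yaw 96.0 [428.8 253.2  87.5]
```

Emit:
{"fn": "servo_tool", "kwargs": {"rows": [[[-0.5,-1.5,2.5],[0,0,0]],[[0,0,0],[0,0,0]],[[0,0,0],[0,0,0]]]}}

```text
time: 54.05
eef_pos: [0.4283, 0.2529, 0.0878]
tcp_rot: [-1.157, -1.288, 1.285]
contact_force: [5.1, 6.5, -11.4]
finger_gap: 0.0431
```

```bash
python3 -c "
from h import *
tq()"
```

```text
t 54.2 gap 43.4 torque [ 1.3   -0.429  0.074] z each [ 0.12  0.06  0.13 -0.01] F [  4.9   7.2 -11.5] yaw 96.0 [428.3 252.9  87.8]
```

Emit:
{"fn": "servo_tool", "kwargs": {"rows": [[[0.4,0.7,-0.4],[0,5,0]],[[0,0,0],[0,6,0]],[[0,0,0],[0,6,0]],[[0,0,0],[0,6,0]],[[0,0,0],[0,6,0]],[[0,0,0],[0,6,0]],[[0,0,0],[0,0,0]]]}}

```text
time: 54.83
eef_pos: [0.4278, 0.2532, 0.0877]
tcp_rot: [-1.408, -0.823, 0.824]
contact_force: [-8.4, 2.5, 2.4]
finger_gap: 0.0436
```

```bash
python3 -c "
from h import *
tq()"
```

```text
t 54.9833 gap 43.7 torque [ 0.694  1.948 -0.081] z each [-0.07 -0.07 -0.06 -0.12] F [-9.1  3.1  2.4] yaw 61.0 [427.8 253.2  87.7]
```

Emit:
{"fn": "servo_tool", "kwargs": {"rows": [[[-0.2,0,0.8],[0,6,0]],[[0,0,0],[0,6,0]],[[0,0,0],[0,6,0]],[[0,0,0],[0,6,0]],[[0,0,0],[0,6,0]],[[0,0,0],[0,6,0]],[[0,0,0],[0,6,0]],[[0,0,0],[0,6,0]],[[0,0,0],[0,6,0]],[[0,0,0],[0,6,0]],[[0,0,0],[0,6,0]],[[0,0,0],[0,6,0]],[[0,0,0],[0,6,0]],[[0,0,0],[0,6,0]],[[0,0,0],[0,6,0]],[[0,0,0],[0,6,0]],[[0,0,0],[0,6,0]],[[0,0,0],[0,0,0]]]}}

```text
time: 56.53
eef_pos: [0.4276, 0.2547, 0.0878]
tcp_rot: [-1.492, 0.565, -0.564]
contact_force: [-1.8, 16.1, -5.2]
finger_gap: 0.0434
```

```bash
python3 -c "
from h import *
tq();cv2.imwrite('pics/w9.png',bot.read_camera('wrist')[150:400,170:470])"
```

```text
t 56.6833 gap 43.6 torque [ 3.066  0.148 -0.095] z each [-0.12 -0.09 -0.1  -0.08] F [-2.8 16.8 -6.5] yaw -41.0 [427.6 254.7  87.8]
```

View pics/w9.png

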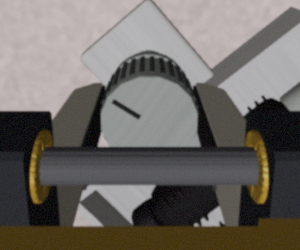

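The mark keeps its place relative to the fingers (about px (125,108) in the crop), so the screw turns with them. Torque is about −0.09 N m, so it still turns freely.

Emit:
{"fn": "servo_tool", "kwargs": {"rows": [[[-1.3,0,1],[0,5,0]],[[0,0,0],[0,5,0]],[[0,0,0],[0,5,0]],[[0,0,0],[0,5,0]],[[0,0,0],[0,5,0]],[[0,0,0],[0,5,0]],[[0,0,0],[0,0,0]]]}}

```text
time: 57.37
eef_pos: [0.428, 0.2553, 0.0878]
tcp_rot: [-1.343, 0.965, -0.966]
contact_force: [3.9, 5.1, -6.7]
finger_gap: 0.0436
```

```bash
python3 -c "
from h import *
tq()"
```

```text
t 57.5167 gap 43.6 torque [ 1.069 -1.041 -0.059] z each [-0.07 -0.05 -0.08 -0.04] F [ 4.1  6.4 -6.4] yaw -71.0 [428.  255.2  87.8]
```

Emit:
{"fn": "servo_tool", "kwargs": {"rows": [[[0,0,0],[0,4,0]],[[0,0,0],[0,4,0]],[[0,0,0],[0,0,0]]]}}

```text
time: 57.82
eef_pos: [0.4281, 0.2553, 0.0878]
tcp_rot: [-1.289, 1.069, -1.07]
contact_force: [5.9, 5.4, -7.6]
finger_gap: 0.0437
```

```bash
python3 -c "
from h import *
tq()"
```

```text
t 57.9667 gap 43.5 torque [ 1.065 -1.315 -0.067] z each [-0.12 -0.07 -0.06 -0.02] F [ 6.3  6.5 -7.7] yaw -79.0 [428.1 255.3  87.8]
```

Emit:
{"fn": "servo_tool", "kwargs": {"rows": [[[0,0,0],[0,4,0]],[[0,0,0],[0,4,0]],[[0,0,0],[0,0,0]]]}}

```text
time: 58.27
eef_pos: [0.4283, 0.2552, 0.0878]
tcp_rot: [-1.228, 1.172, -1.174]
contact_force: [7.7, 6.3, -7.9]
finger_gap: 0.0435
```

```bash
python3 -c "
from h import *
tq()"
```

```text
t 58.4167 gap 43.7 torque [ 1.061 -1.568 -0.062] z each [-0.04 -0.07 -0.06 -0.07] F [ 7.4  6.6 -8.8] yaw -87.0 [428.3 255.3  87.8]
```

Emit:
{"fn": "servo_tool", "kwargs": {"rows": [[[0,0,0],[0,4,0]],[[0,0,0],[0,4,0]],[[0,0,0],[0,0,0]]]}}

```text
time: 58.72
eef_pos: [0.4284, 0.2552, 0.0878]
tcp_rot: [-1.16, 1.275, -1.276]
contact_force: [9.2, 6.3, -8.5]
finger_gap: 0.0436
```

```bash
python3 -c "
from h import *
tq()"
```

```text
t 58.8667 gap 43.5 torque [ 1.025 -1.803 -0.047] z each [-0.08  0.01 -0.08 -0.04] F [ 8.3  6.1 -9.4] yaw -95.0 [428.4 255.2  87.8]
```

Emit:
{"fn": "servo_tool", "kwargs": {"rows": [[[-0.6,0.8,0.7],[0,4,0]],[[0,0,0],[0,4,0]],[[0,0,0],[0,0,0]]]}}

```text
time: 59.17
eef_pos: [0.4287, 0.2554, 0.0877]
tcp_rot: [-1.089, 1.376, -1.377]
contact_force: [-0.9, -0.7, 6.7]
finger_gap: 0.0434
```

```bash
python3 -c "
from h import *
tq()"
```

```text
t 59.3167 gap 44.0 torque [-0.358  0.039 -0.097] z each [-0.12 -0.06 -0.16 -0.05] F [-1.   0.5  5.2] yaw -102.9 [428.7 255.4  87.6]
```

Emit:
{"fn": "servo_tool", "kwargs": {"rows": [[[0,0,0],[0,4,0]],[[0,0,0],[0,4,0]],[[0,0,0],[0,0,0]]]}}

```text
time: 59.62
eef_pos: [0.4289, 0.2553, 0.0877]
tcp_rot: [-1.009, 1.475, -1.476]
contact_force: [0.7, -1.7, 5.4]
finger_gap: 0.0438
```

```bash
python3 -c "
from h import *
tq()"
```

```text
t 59.7667 gap 43.6 torque [-0.481 -0.15  -0.008] z each [-0.01 -0.04  0.02 -0.  ] F [-0.3 -2.   5.3] yaw -110.9 [428.9 255.3  87.7]
```

Emit:
{"fn": "servo_tool", "kwargs": {"rows": [[[0,0,0],[0,4,0]],[[0,0,0],[0,4,0]],[[0,0,0],[0,0,0]]]}}

```text
time: 60.07
eef_pos: [0.4289, 0.2552, 0.0877]
tcp_rot: [-0.921, 1.572, -1.573]
contact_force: [0.5, -2.0, 4.7]
finger_gap: 0.0435
```

```bash
python3 -c "
from h import *
tq()"
```

```text
t 60.2167 gap 43.7 torque [-0.645 -0.279  0.107] z each [0.09 0.15 0.09 0.1 ] F [ 0.6 -1.5  5.6] yaw -118.9 [428.9 255.2  87.7]
```

Emit:
{"fn": "servo_tool", "kwargs": {"rows": [[[0,0,0],[0,4,0]],[[0,0,0],[0,0,0]]]}}

```text
time: 60.43
eef_pos: [0.429, 0.2552, 0.0877]
tcp_rot: [-0.875, 1.619, -1.621]
contact_force: [2.4, -2.4, 5.2]
finger_gap: 0.0434
```

```bash
python3 -c "
from h import *
tq();cv2.imwrite('pics/w10.png',bot.read_camera('wrist')[150:400,170:470])"
```

```text
t 60.5833 gap 43.5 torque [-0.699 -0.344  0.154] z each [0.16 0.19 0.11 0.15] F [ 1.9 -2.5  5.3] yaw -122.9 [429.  255.2  87.7]
```

View pics/w10.png

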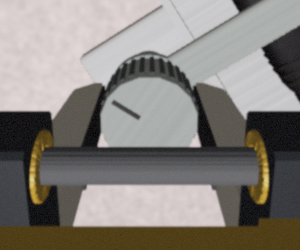

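```bash
python3 -c "
import cv2,numpy as np
for n in('w9','w10'):
    g=cv2.cvtColor(cv2.imread(f'pics/{n}.png'),cv2.COLOR_BGR2GRAY)[92:128,106:148]
    m=(g<100).astype(np.uint8);k=max(cv2.findContours(m,0,1)[0],key=cv2.contourArea)
    p=np.argwhere(cv2.drawContours(np.zeros_like(m),[k],-1,1,-1)>0)[:,::-1].astype(float)
    c=p.mean(0);u,s,v=np.linalg.svd(p-c);print(n,len(p),c+[106,92],np.degrees(np.arctan2(v[0,1],v[0,0])),s)
"; python3 -c "
from h import *
tq()"
```

```text
w9 140 [125.80714286 108.94285714] 31.72264024329267 [105.7382614   15.25633606]
w10 104 [125.73076923 109.5       ] 31.544794079741962 [89.61999447  9.93569979]
t 60.8333 gap 43.5 torque [-0.686 -0.333  0.159] z each [0.14 0.15 0.19 0.15] F [ 1.  -2.3  4.5] yaw -122.9 [429.  255.1  87.7]
```

No slip: the mark angle is 31.7° in the first crop and 31.5° in this one. Torque is only starting to rise, so I'll take small steps.

Emit:
{"fn": "servo_tool", "kwargs": {"rows": [[[0,0,0],[0,3,0]],[[0,0,0],[0,0,0]]]}}

```text
time: 61.05
eef_pos: [0.429, 0.2551, 0.0877]
tcp_rot: [-0.84, 1.654, -1.656]
contact_force: [1.2, -2.3, 4.7]
finger_gap: 0.0437
```

```bash
python3 -c "
from h import *
tq()"
```

```text
t 61.2 gap 43.0 torque [-0.769 -0.374  0.206] z each [0.21 0.21 0.21 0.19] F [ 1.5 -2.3  5.7] yaw -125.9 [429.  255.2  87.7]
```

Emit:
{"fn": "servo_tool", "kwargs": {"rows": [[[0,0,0],[0,3,0]],[[0,0,0],[0,0,0]]]}}

```text
time: 61.42
eef_pos: [0.429, 0.2551, 0.0877]
tcp_rot: [-0.803, 1.689, -1.691]
contact_force: [2.1, -2.5, 4.5]
finger_gap: 0.0434
```

```bash
python3 -c "
from h import *
tq();cv2.imwrite('pics/w11.png',bot.read_camera('wrist')[150:400,170:470])
g=cv2.cvtColor(cv2.imread('pics/w11.png'),cv2.COLOR_BGR2GRAY)[92:128,106:148]
m=(g<100).astype(np.uint8);k=max(cv2.findContours(m,0,1)[0],key=cv2.contourArea)
p=np.argwhere(cv2.drawContours(np.zeros_like(m),[k],-1,1,-1)>0)[:,::-1].astype(float)
c=p.mean(0);u,s,v=np.linalg.svd(p-c);print(len(p),c+[106,92],np.degrees(np.arctan2(v[0,1],v[0,0])))
"
```

```text
t 61.5667 gap 43.6 torque [-0.829 -0.428  0.243] z each [0.25 0.25 0.22 0.25] F [ 2.6 -3.3  5.9] yaw -128.9 [429.  255.1  87.7]
102 [125.83333333 109.47058824] 31.337875520753954
```

```bash
python3 -c "
from h import *
s=bot.state();print(np.round(s['joint_efforts'],3),np.round(s['q'],4),np.round(s['wrist_torque'],3),s['time'])
s=bot.state();print(np.round(s['joint_efforts'],3))"
```

```text
[  1.64  -40.132 -55.392   1.416   0.095   0.254] [ 4.8600e-01 -1.8880e-01  1.9955e+00 -1.1000e-03  1.3324e+00  1.1648e+00] [-0.82  -0.445  0.265] 61.6667
[  1.64  -40.132 -55.392   1.416   0.095   0.254]
```

Wrist torque and joint 6 effort both read about 0.25 N m, against about −0.06 while turning free: the resistance has clearly risen, so I stop here. I'll let go and measure the springback of the mark to confirm the seat.

Emit:
{"fn": "servo_tool", "kwargs": {"rows": [[[0,0,0],[0,0,0]],[[0,0,0],[0,0,0]],[[0,0,0],[0,0,0]],[[0,0,0],[0,0,0]],[[0,0,0],[0,0,0]],[[0,0,0],[0,0,0]]], "fingers": 64}}

```text
time: 62.17
eef_pos: [0.4281, 0.2551, 0.0862]
tcp_rot: [-0.807, 1.69, -1.69]
contact_force: [1.0, 0.0, -0.3]
finger_gap: 0.064
```

```bash
python3 -c "
from h import *
tq();cv2.imwrite('pics/w12.png',bot.read_camera('wrist')[150:400,170:470])
g=cv2.cvtColor(cv2.imread('pics/w12.png'),cv2.COLOR_BGR2GRAY)[92:132,106:155]
m=(g<100).astype(np.uint8);k=max(cv2.findContours(m,0,1)[0],key=cv2.contourArea)
p=np.argwhere(cv2.drawContours(np.zeros_like(m),[k],-1,1,-1)>0)[:,::-1].astype(float)
c=p.mean(0);u,s,v=np.linalg.svd(p-c);print(len(p),c+[106,92],np.degrees(np.arctan2(v[0,1],v[0,0])))
cv2.imwrite('pics/cmp.png',np.hstack([cv2.resize(cv2.imread(f'pics/{n}.png')[80:140,90:210],None,fx=3,fy=3) for n in('w11','w12')]))
"
```

```text
t 62.3167 gap 64.1 torque [-0.04   0.124 -0.006] z each [ 0.01 -0.04  0.01  0.  ] F [ 0.2 -0.3 -0.2] yaw -129.0 [428.1 255.2  86.2]
121 [123.80991736 116.18181818] 15.561194464227976
```

View pics/cmp.png

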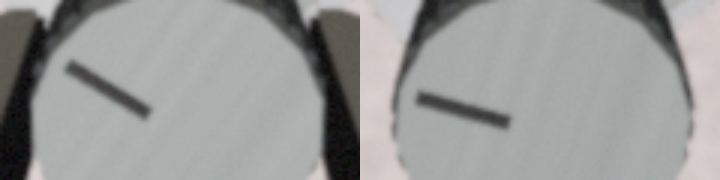

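The mark springs back about 16–18° on release, so the screw seated: it reached about 4.33 rad, under 4.5, and now rests near 4.04. Rise clear and do a last check.

Emit:
{"fn": "servo_tool", "kwargs": {"rows": [[[0,-25,0],[0,0,0]],[[0,-28,0],[0,0,0]],[[0,-28,0],[0,0,0]],[[0,-28,0],[0,0,0]],[[0,-28,0],[0,0,0]],[[0,0,0],[0,0,0]],[[0,0,0],[0,0,0]],[[0,0,0],[0,0,0]]]}}

```text
time: 63.08
eef_pos: [0.428, 0.255, 0.2224]
tcp_rot: [-0.807, 1.69, -1.691]
contact_force: [0.8, -1.1, -0.8]
finger_gap: 0.0639
```

```bash
python3 -c "
from h import *
plan(430,255,220,-129);cv2.imwrite('pics/s3.png',bot.read_camera('scene'))"
```

```text
pos [428.  255.  222.4] gap 64 q6 1.17 yaw -129 turn [0. 0. 0.] shift [-1.3  2.4  1.6]
```

View pics/s3.png

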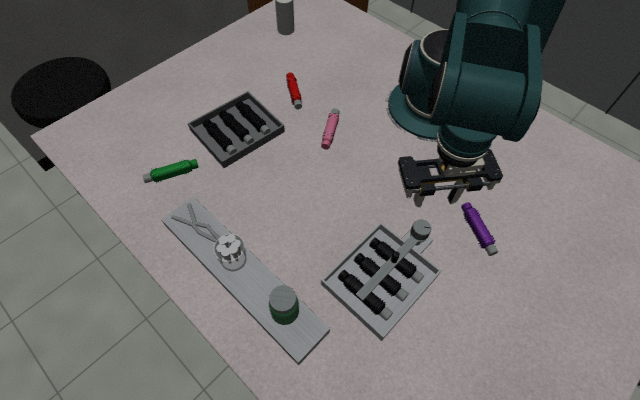

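All is in place: keeper over the three rack handles at px (395,262), bin handles at (237,122), and the gripper clear. Handing in.

```bash
python3 -c "
from station import bot
print(bot.hand_in())"
```

```text
the job is handed in; nothing more can be done
None
```

The job is done and handed in at about 63 s; no verdict was reported. I swung the keeper bar out and weighed all six handles. The three loaded ones (about 3.2–3.4 N) lie flat across the rack, and the three empty ones (about 1.0–1.5 N) lie flat in the bin. I then swung the keeper back in until it met its stop (8.6 N) and turned the thumbscrew clockwise until it seated.

- **Final picture:** there are three handles in each tray, the keeper lies over the rack, the gripper is clear, and the ledge items and look-alikes have not visibly moved. One handle had been knocked about 3 cm during the run; I found it again and sorted it.
- **Thumbscrew (checks disagreed):** torque rose only about 0.8 N m per rad, not the stated 2, and read 0.25 N m when I stopped. The mark sprang back about 16–18° on release, which puts the peak at roughly 4.33 rad: past the 4.06 seat point and under the 4.5 limit, but deeper than the torque alone suggested.
- **Viewed pictures:** I viewed 14 pictures including crops; the side-by-side crop and the final scene came at the very end of that budget.

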